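# Set up the shell-strength tester

## Task

Set up the eggshell-strength tester: thread the three spacer rings onto its spindle one at a time, widest at the bottom, then the middle one, narrowest on top, each lowered fully home rather than dropped. Then stand the tester's lever upright. Keep off the delicate load head over the spindle, and do not shift or tip the other things on the table.

Things in the scene. Friction and masses are not known exactly. Their poses are not given: they have to be found in the camera images.
- ring_large: the widest of three plain aluminium spacer rings, all 20 mm thick with a 16 mm hole: outside diameter 62 mm, 50 to 190 g. Starts lying flat on the table. Origin: centre of its underside (on the hole's axis), z along the axis
- ring_medium: the middle of three plain aluminium spacer rings, all 20 mm thick with a 16 mm hole: outside diameter 52 mm, 50 to 190 g. Starts lying flat on the table. Origin: centre of its underside (on the hole's axis), z along the axis
- ring_small: the narrowest of three plain aluminium spacer rings, all 20 mm thick with a 16 mm hole: outside diameter 42 mm, 50 to 190 g. Starts lying flat on the table. Origin: centre of its underside (on the hole's axis), z along the axis
- tester: white shell-strength tester, fixed. Origin on the table under the spindle axis, z up. In its frame (mm): bed 20 high, x -60..80, y -55..290; on the origin axis a steel pedestal 34 across, top at 45, and a vertical spindle 12 thick; column x 0..50, y 135..165, 330 high; lever housing x -40..40, y 215..265, 54 high. Open side: -x, to the robot
- head: delicate load head over the spindle, not to be touched: a bar at the tester's x -20..30, y -20..165, underside 285 mm above the table, with a probe 20 mm thick on the spindle axis, foot at 265 mm. No room for an upright gripper: bring rings in level, tool tilted about 40 degrees, leaning back to the open side. Origin on the spindle axis, 302.5 mm up
- seat (a point): centre of the pedestal's top, at the foot of the spindle, 45 mm above the table; the large ring's underside rests here, the medium's 20 mm and the small's 40 mm higher
- spindle_tip (a point): tip of the spindle, 100 mm above the table (coned over its last 6 mm; it ends 5 mm below the top of the full stack)
- lever (a joint): angle of the tester's lever, rad: 0 leaning 0.7 rad (40 degrees) towards the tester's -x, 0.7 upright, 1.4 leaning 0.7 rad towards its +x. Stiff by friction (about 0.12 N m): it stays where it is left. Starts between 0 and 0.25
- lever_hinge (a point): centre of the lever's hinge, 58 mm above the table at the tester's y 240 mm; the hinge's axis lies along the tester's y
- lever_tip (a point): centre of the lever's black cross grip, a bar 18 mm thick and 26 mm long along the tester's y, 85 mm from the hinge; the steel lever below it is 10 mm thick
- egg_cup: white ceramic egg cup (48 mm across, 44 mm high) with a brown egg standing in it, 84 mm high in all; fragile bystander. Origin: centre of its underside
- weight: small brass check weight with a knob, 32 mm across, 43 mm high; bystander. Origin: centre of its underside
- caliper: grey and steel digital caliper lying flat, 150 mm long along its y, up to 13 mm high; its jaw reaches 45 mm to its -x at the +y end; bystander. Origin: under its middle
- jar: glass jar, 52 mm across, 65 mm high; bystander. Origin: centre of its underside
- bottle: white plastic bottle, 52 mm across, 120 mm high; bystander. Origin: centre of its underside
- beaker: small open glass beaker, 40 mm across, 50 mm high; bystander. Origin: centre of its underside
There are look-alikes about, which are no part of the job. Leave any green or orange look-alike of the ring_small alone. Leave any pink look-alike of the ring_medium alone.

How it is judged:
By the outcome, as a careful person would: the job done as asked, in the order asked, and still so for the second after the job is handed in, with the robot touching nothing.
It also fails if it takes over 72 s, if anything falls off the work surface, if the arm or the gripper's body presses on something with over 40 N, if the wrist force passes 120 N, or if a joint passes its speed limit or range.

## Robot

A 6-joint arm with a two-finger parallel gripper is mounted at the origin on the work surface. World frame = base frame: x ahead of the robot, y to its left, z up, the work surface at z = 0. Lengths are in mm, angles in rad, forces in N, time in s.
With the tool pointing down it reaches from about 325 to 750 mm from the base axis. Payload 7.6 kg.
Tool frame: the origin (TCP) lies midway between the tips of the shut fingers; the grasp point (between the pads) lies 19 mm behind it (robot.tcp_to_grasp is the distance from the TCP to the grasp point, in mm); z points along the fingers, y is the line along which they close (so a half turn about z gives the same grasp; the last joint's range is limited). The gripper opens to 85 mm and grips with 20 to 120 N. Pads are 22 mm wide; open, the fingers measure 114 mm over their backs; the gripper's body (76 mm by 85 mm) begins 54 mm behind the grasp point. The pads swing forward as they close: fully open they stand 13 mm farther back than shut.
Start: joints at [-1.406, 0.052, 1.401, -0, 1.689, -0.07], TCP at [122.164, -510.611, 209.523] pointing down, gripper open.
Joint ranges: [-2.9, 2.9], [-0.91, 2.17], [0.12, 2.37], [-1.06, 4.2], [0.26, 2.73], [-2.93, 2.93]. Speed limits (rad/s): [2.57, 2.57, 3.01, 3.14, 3.14, 3.14].

## Interface

Orientations are given as a 3x3 rotation matrix whose columns are the frame's x, y, z axes.
In Python, from plant import robot gives the robot as it stands.
- The arm moves only by the tool jog_arm, never from a script. Its argument "rows" is a list of rows, each an object of numbers: "grip": the closure, from -1 (fully open) to 1 (shut); "x", "y", "z": the shift along the tool's x, y, z in mm; "twist": the turn about the tool's z in degrees. A call has 1 to 10 rows; each row shifts and turns the commanded pose from where the row before left it, along the tool's axes as they then stand; what a row does not reach is not made up. A row lasts 1/8 s, in which the tool goes at most 62.5 mm and 10.7 degrees, less where a joint would pass 70% of its speed; a pose out of reach is approached as far as the arm can. A call with a gripper value outside its range is refused whole. The fingers move at their own pace and stop on an object; the grip force is fixed at half the most. Time passes only in rows, so rows that do not move let the fingers close. It gives the time, the measured TCP pose, the force, the opening and the grip force at its end, in the units of the state.
- robot.get_obs(): the state, without advancing time (a new reading comes with each control period).
- robot.read_camera(name): name is "scene" or "top"; returns the picture (420x560x3 uint8, red, green, blue); there is no depth.
- robot.camera_params(name): a dict with "K" (3x3 intrinsics, pixels), "distortion" ([k1, k2, p1, p2, k3] as OpenCV has them; the pictures are not rectified), "position" and "orientation" of the camera in the world. Camera axes: x right, y up, looking along -z (the intrinsics and any distortion apply to the point x, -y, -z); pixel columns grow to the right and rows downward; lengths in mm; the calibration is good to about 2 mm. A picture is of the moment at which its call begins. camera_params takes no time and is no camera call.
- robot.sign_off(): hands the job in; it is judged then, once.
The state is a dict: "clock": time; "joint_pos": joint angles; "joint_velocities": joint speeds; "effort": joint torques, N m; "eef_pos": TCP position; "ee_rot": TCP orientation; "ft_force": force on the tool from outside, world axes, zero at the start; "wrist_torque": the same for the moment, N m; "opening": opening from 0.0 (shut) to 1.0 (fully open); "gripper_force": force on a finger pad.
Only numpy, scipy, OpenCV 4.12 (cv2) and the standard library are available. Lean on these libraries where they do the work, as an engineer would, in place of code of your own. Each camera call takes 0.05 s, during which the arm holds its last target. There are 200 camera calls.

## Working session

There is one attempt and no reset: what is moved stays moved. The work goes in short steps, Python scripts to look and compute and a tool call to move; the robot and the scene stay as the last step left them, time stands still between calls to the robot, and variables do not carry over. Pictures are saved under pics/ and viewed, at most 10 in all, crops included, and the job is handed in when it is done.

Besides the shell and the picture viewer there is one more tool, called after "Emit:" as a command line: name --argument value ..., lists and objects as JSON in quotes. jog_arm: Moves the arm, as the interface text tells. Its arguments: {"type":"object","properties":{"rows":{"type":"array","items":{"type":"object","properties":{"grip":{"type":"number"},"x":{"type":"number"},"y":{"type":"number"},"z":{"type":"number"},"twist":{"type":"number"}}}}},"required":["rows"]}

```bash
ls; mkdir -p pics
python3 - <<'E'
from plant import robot
import cv2
for n in("scene","top"):
    im=robot.read_camera(n); cv2.imwrite(f"pics/{n}0.png",im[:,:,::-1]); p=robot.camera_params(n); print(n,p)
o=robot.get_obs();print(o)
E
```

```text
pics
scene {'K': array([[463.02524896,   0.        , 272.85951647],
       [  0.        , 463.02524896, 205.71686655],
       [  0.        ,   0.        ,   1.        ]]), 'distortion': array([-0.01177638,  0.        ,  0.        ,  0.        ,  0.        ]), 'position': array([1366.32444421, -599.68008391,  914.48952774]), 'orientation': array([[ 0.55529033, -0.49122555,  0.67108129],
       [ 0.83147256,  0.31094149, -0.46040066],
       [ 0.01749355,  0.81364172,  0.58110337]])}
top {'K': array([[511.41225692,   0.        , 284.72520935],
       [  0.        , 511.41225692, 207.87943094],
       [  0.        ,   0.        ,   1.        ]]), 'distortion': array([-0.12747283,  0.        ,  0.        ,  0.        ,  0.        ]), 'position': array([ 347.21528574,  -41.36341297, 1427.65956319]), 'orientation': array([[ 0.01232159,  0.98998176, -0.14065668],
       [-0.99985359,  0.01052788, -0.01348941],
       [-0.01187345,  0.1408023 ,  0.98996653]])}
{'clock': 0.1, 'joint_pos': array([-1.40630698e+00,  5.27921138e-02,  1.40163221e+00, -3.06019273e-06,
        1.68859667e+00, -7.02975937e-02]), 'joint_velocities': array([ 0.00218897,  0.00164133, -0.00250737,  0.00101672,  0.00078632,
       -0.00111186]), 'effort': array([ 9.20569037e-04, -3.82582819e+01, -3.60983634e+01, -1.60875120e-04,
        4.83594296e-03,  3.17836509e-05]), 'eef_pos': array([ 122.106993  , -510.29278834,  208.74252193]), 'ee_rot': array([[ 9.72564024e-01,  2.32635256e-01, -2.36886679e-04],
       [ 2.32635357e-01, -9.72563009e-01,  1.40856313e-03],
       [ 9.72942227e-05, -1.42502604e-03, -9.99998980e-01]]), 'ft_force': array([ 0.92949431, -0.25268852, -0.86767128]), 'wrist_torque': array([-0.05984039,  0.03575343, -0.02479382]), 'gripper_force': 0.0, 'opening': 1.0048396751420734}
```

View pics/scene0.png

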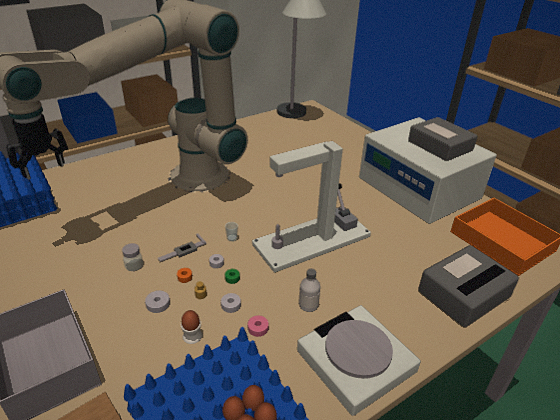

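View pics/top0.png

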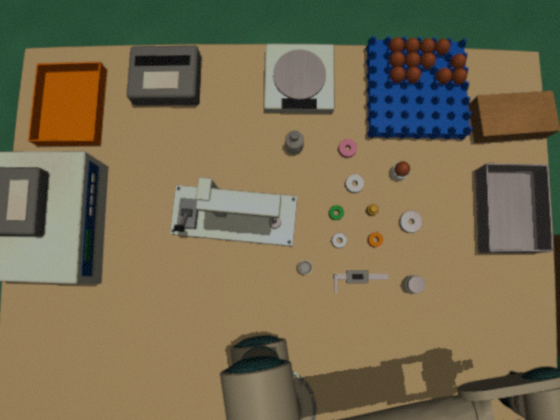

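Scene: spindle at top-view (275,223), grey rings at (411,222), (355,184), (339,241). The pink (348,148), green (337,213) and orange (375,240) rings are the look-alikes. The tester bed's corners are near (178,187), (297,196), (292,245), (172,236).

```bash
cat > h.py <<'E'
import numpy as np, cv2
from plant import robot
def ray(n,uv):
    p=robot.camera_params(n)
    u=cv2.undistortPoints(np.array(uv,float).reshape(-1,1,2),p["K"],p["distortion"]).reshape(-1,2)
    d=np.c_[u[:,0],-u[:,1],-np.ones(len(u))]@p["orientation"].T
    return p["position"],d
def onz(n,uv,z):
    c,d=ray(n,uv); return c+d*((z-c[2])/d[:,2])[:,None]
def proj(n,P):
    p=robot.camera_params(n); q=(np.atleast_2d(P)-p["position"])@p["orientation"]
    return cv2.projectPoints(q*[1,-1,-1],np.zeros(3),np.zeros(3),p["K"],p["distortion"])[0].reshape(-1,2)
E
python3 - <<'E'
from h import *
im=cv2.imread("pics/top0.png")
hsv=cv2.cvtColor(im,cv2.COLOR_BGR2HSV)
m=((hsv[:,:,1]<70)&(hsv[:,:,2]>95)).astype(np.uint8)*255
cs,_=cv2.findContours(m,cv2.RETR_EXTERNAL,cv2.CHAIN_APPROX_NONE)
for c in cs:
    a=cv2.contourArea(c)
    if 60<a<9000:
        (u,v),(w,h),_=cv2.minAreaRect(c)
        if 160<u<430 and 120<v<310:
            print(round(a),round(u,1),round(v,1),round(w,1),round(h,1),onz("top",[(u,v)],20).round(1), 2*np.sqrt(a/np.pi)*1400/511)
            if a>2000: print(onz("top",cv2.boxPoints(cv2.minAreaRect(c)),20).round(1))
cv2.imwrite("pics/crop1.png",cv2.resize(im[130:310,160:430],None,fx=2.96,fy=2.96,interpolation=cv2.INTER_CUBIC))
E
```

```text
212 416.0 284.5 17.0 16.0 [[ 338.6 -385.2   20. ]] 45.065237277257125
445 358.9 276.5 18.5 55.6 [[ 359.8 -227.6   20. ]] 65.21420440114133
146 305.0 267.0 14.0 14.0 [[384.2 -79.7  20. ]] 37.35412973057926
174 338.5 240.0 14.0 15.0 [[ 459.3 -171.6   20. ]] 40.72039052646586
364 410.5 221.0 22.0 21.0 [[ 514.  -372.8   20. ]] 58.98110255093762
5774 233.7 210.3 123.9 60.2 [[538.8 119.9  20. ]] 234.89933102125104
[[469.6 299.1  20. ]
 [639.8 290.   20. ]
 [608.3 -59.3  20. ]
 [440.7 -44.7  20. ]]
256 354.0 183.0 18.0 18.0 [[ 619.7 -215.5   20. ]] 49.46319636583069
206 294.0 139.0 16.1 17.0 [[745.1 -46.1  20. ]] 44.424466689726565
```

View pics/crop1.png

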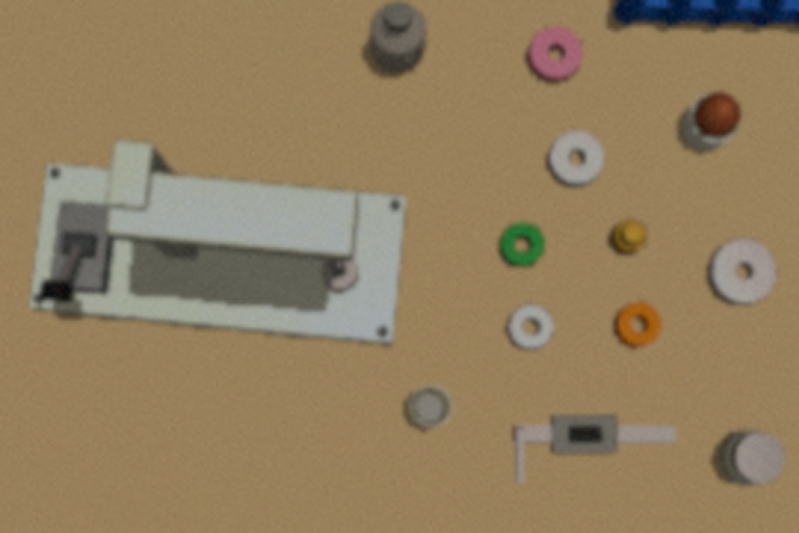

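The crop confirms the choice. The grey rings are large (743,271), medium (576,158) and small (530,326). Widths of 22, 18 and 14.5 px match 62, 52 and 42 mm. Green, orange and pink are the look-alikes.

Run:
```python
from h import *
C=np.array([(48,164),(406,196),(393,344),(31,309)],float); uv=(C+.5)/2.96-.5+[160,130]
P=onz("top",uv,20)[:,:2]; M=np.array([(80,290),(80,-55),(-60,-55),(-60,290)],float)
print(P.round(1)); 
A=M-M.mean(0);B=P-P.mean(0);U,S,V=np.linalg.svd(A.T@B);R=(U@V).T;t=P.mean(0)-R@M.mean(0)
print("yaw",np.degrees(np.arctan2(R[1,0],R[0,0])),"t",t,"res",(M@R.T+t-P).round(1))
np.savez("T.npz",R=R,t=t)
W=lambda p:np.r_[R@np.array(p[:2])+t,p[2]]
for n in("scene","top"):
    print(n,"seat,tip,probe,hinge",proj(n,[W((0,0,45)),W((0,0,100)),W((0,0,265)),W((0,240,58))]).round(1).tolist())
im=cv2.imread("pics/scene0.png");hsv=cv2.cvtColor(im,cv2.COLOR_BGR2HSV)
m=((hsv[:,:,1]<70)&(hsv[:,:,2]>95)).astype(np.uint8)*255
cs,_=cv2.findContours(m,cv2.RETR_EXTERNAL,cv2.CHAIN_APPROX_NONE)
for c in cs:
    a=cv2.contourArea(c);(u,v),(w,h),_=cv2.minAreaRect(c)
    if 40<a<3000 and 110<u<350 and 180<v<350: print(round(a),round(u,1),round(v,1),round(w,1),round(h,1),onz("scene",[(u,v)],13).round(1))
a=cv2.resize(im[130:260,240:390],None,fx=4,fy=4,interpolation=cv2.INTER_CUBIC)
b=cv2.resize(im[220:350,110:310],None,fx=4,fy=4,interpolation=cv2.INTER_CUBIC)
cv2.imwrite("pics/crop2.png",a)
cv2.imwrite("pics/crop3.png",b)
# labels
for k,q in dict(egg=(402,170),wt=(372,210),pink=(348,148),green=(337,213),orange=(375,240)).items(): print(k,onz("top",[q],{"egg":75,"wt":40}.get(k,20)).round())
```

```text
[[609.  285.8]
 [581.4 -55.5]
 [441.8 -44.7]
 [470.1 296.2]]
yaw -4.640466863798262 t [506.08883335   4.14636196] res [[ 0.3  0.9]
 [ 0.  -1.6]
 [ 0.1 -1.1]
 [-0.4  1.8]]
scene seat,tip,probe,hinge [[276.0, 238.8], [276.4, 224.0], [277.8, 175.0], [342.8, 212.6]]
top seat,tip,probe,hinge [[274.8, 221.4], [274.1, 219.0], [271.8, 210.5], [186.9, 212.8]]
102 191.1 338.4 9.7 17.7 [[ 673.6 -352.6   13. ]]
232 230.2 300.2 16.3 18.4 [[ 617.8 -214.1   13. ]]
312 157.0 298.5 17.0 24.0 [[ 509.5 -371.3   13. ]]
447 309.5 294.0 32.0 19.0 [[712.  -26.9  13. ]]
116 215.5 259.3 11.6 14.4 [[ 457.5 -172.    13. ]]
89 133.0 261.7 13.8 18.7 [[ 340.4 -374.3   13. ]]
56 167.0 255.6 4.1 19.3 [[ 367.9 -282.5   13. ]]
122 130.0 248.0 10.0 16.0 [[ 278.2 -360.8   13. ]]
166 231.0 231.0 18.0 12.0 [[368.  -70.3  13. ]]
174 299.0 226.8 8.0 42.4 [[464.7 120.5  13. ]]
egg [[ 647. -340.   75.]]
wt [[ 541. -262.   40.]]
pink [[ 721. -199.   20.]]
green [[ 534. -168.   20.]]
orange [[ 460. -273.   20.]]
```

View pics/crop2.png

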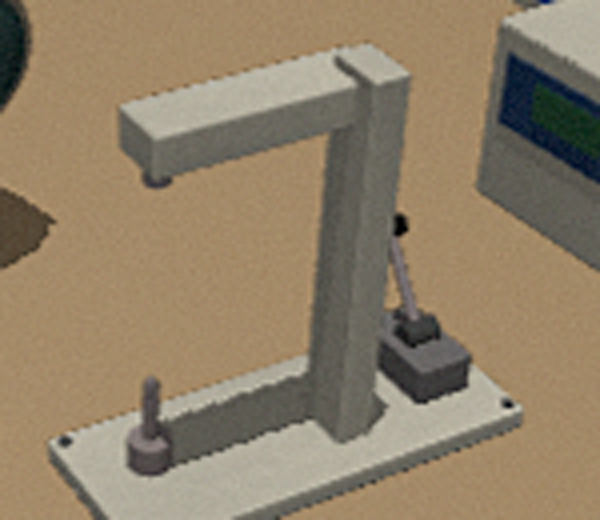

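The crop shows the spindle tip at about (278,224) in the scene view, and the lever grip at about (340,186). My model projects the tip to (276.4,224), so the fit is close. I'll leave the final millimetres until a ring is in hand.

The jog has no tilt axis. A 40° lean can only come from pushing past the reach limit, so I'll try that high up, in the tester's x direction.

Emit:
jog_arm --rows '[{"twist":9.1,"z":-60,"grip":-1},{"twist":9,"z":-60},{"x":45,"y":-40,"z":-10},{"x":45,"y":-40,"z":-10},{"x":45,"y":-40,"z":-10},{"x":45,"y":-40,"z":-10},{"x":45,"y":-40,"z":-10},{"x":45,"y":-40,"z":-10},{"x":45,"y":-40,"z":-10},{"x":45,"y":-40,"z":-10}]'

```text
invalid input at $.rows[0]: expected keys grip, x, y, z, twist
```

Emit:
jog_arm --rows '[{"twist":9.1,"x":0,"y":0,"z":-60,"grip":-1},{"twist":9,"x":0,"y":0,"z":-60,"grip":-1},{"x":45,"y":-40,"z":-10,"twist":0,"grip":-1},{"x":45,"y":-40,"z":-10,"twist":0,"grip":-1},{"x":45,"y":-40,"z":-10,"twist":0,"grip":-1},{"x":45,"y":-40,"z":-10,"twist":0,"grip":-1},{"x":45,"y":-40,"z":-10,"twist":0,"grip":-1},{"x":45,"y":-40,"z":-10,"twist":0,"grip":-1},{"x":45,"y":-40,"z":-10,"twist":0,"grip":-1},{"x":45,"y":-40,"z":-10,"twist":0,"grip":-1}]'

```text
clock: 1.35
eef_pos: [508.2, -219.3, 409.4]
ee_rot: [[0.997, -0.081, -0.001], [-0.081, -0.997, 0.0], [-0.001, -0.0, -1.0]]
ft_force: [0.2, -1.5, 1.0]
opening: 0.999
gripper_force: 0.0
```

Emit:
jog_arm --rows '[{"x":40,"y":-32,"z":0,"twist":0,"grip":-1},{"x":40,"y":-32,"z":0,"twist":0,"grip":-1},{"x":40,"y":-32,"z":0,"twist":0,"grip":-1},{"x":40,"y":-32,"z":0,"twist":0,"grip":-1},{"x":40,"y":-32,"z":0,"twist":0,"grip":-1},{"x":50,"y":0,"z":0,"twist":0,"grip":-1},{"x":50,"y":0,"z":0,"twist":0,"grip":-1},{"x":50,"y":0,"z":0,"twist":0,"grip":-1}]'

```text
clock: 2.35
eef_pos: [753.2, -79.5, 338.4]
ee_rot: [[0.993, -0.081, 0.087], [-0.08, -0.997, -0.009], [0.087, 0.002, -0.996]]
ft_force: [-0.3, 0.6, -0.2]
opening: 1.0
gripper_force: 0.0
```

Run:
```python
from h import *
o=robot.get_obs();print(o["clock"],o["joint_pos"].round(3),o["eef_pos"].round(1),o["ee_rot"].round(3))
```

```text
2.35 [-0.156  0.838  0.123  0.005  2.093  1.499] [753.2 -79.5 338.4] [[ 0.993 -0.081  0.087]
 [-0.08  -0.997 -0.009]
 [ 0.087  0.002 -0.996]]
```

Over-reaching does tilt the tool outward (5° so far), so I'll keep going.

Emit:
jog_arm --rows '[{"x":50,"y":0,"z":-20,"twist":0,"grip":-1},{"x":50,"y":0,"z":-20,"twist":0,"grip":-1},{"x":50,"y":0,"z":-20,"twist":0,"grip":-1},{"x":50,"y":0,"z":-20,"twist":0,"grip":-1}]'

```text
clock: 2.85
eef_pos: [786.7, -78.9, 353.6]
ee_rot: [[0.973, -0.082, 0.214], [-0.079, -0.997, -0.023], [0.215, 0.005, -0.977]]
ft_force: [0.3, 0.6, 0.1]
opening: 0.999
gripper_force: 0.0
```

Emit:
jog_arm --rows '[{"x":60,"y":0,"z":-10,"twist":0,"grip":-1},{"x":60,"y":0,"z":-10,"twist":0,"grip":-1},{"x":60,"y":0,"z":-10,"twist":0,"grip":-1},{"x":60,"y":0,"z":-10,"twist":0,"grip":-1},{"x":60,"y":0,"z":-10,"twist":0,"grip":-1},{"x":60,"y":0,"z":-10,"twist":0,"grip":-1},{"x":60,"y":0,"z":-10,"twist":0,"grip":-1},{"x":60,"y":0,"z":-10,"twist":0,"grip":-1}]'

```text
clock: 3.85
eef_pos: [869.8, -80.0, 383.6]
ee_rot: [[0.871, -0.083, 0.485], [-0.068, -0.997, -0.048], [0.487, 0.009, -0.873]]
ft_force: [0.3, 0.6, 0.5]
opening: 1.0
gripper_force: 0.0
```

Emit:
jog_arm --rows '[{"x":60,"y":0,"z":-10,"twist":0,"grip":-1},{"x":60,"y":0,"z":-10,"twist":0,"grip":-1},{"x":60,"y":0,"z":-10,"twist":0,"grip":-1},{"x":60,"y":0,"z":-10,"twist":0,"grip":-1}]'

```text
clock: 4.35
eef_pos: [886.6, -79.1, 439.7]
ee_rot: [[0.791, -0.084, 0.607], [-0.06, -0.996, -0.059], [0.609, 0.01, -0.793]]
ft_force: [-0.0, 0.5, 0.5]
opening: 1.0
gripper_force: 0.0
```

```bash
cat >> h.py <<'E'
def go(*pts, grasp=False):
    """print tool-frame deltas through world points (TCP)"""
    o=robot.get_obs();R=o["ee_rot"];p=o["eef_pos"]
    print("t",o["clock"],"p",p.round(1),"tilt",np.degrees(np.arccos(-R[2,2])).round(1),"az",np.degrees(np.arctan2(R[1,2],R[0,2])).round(1),"roll",R[2,1].round(3),"J",o["joint_pos"].round(2))
    for q in pts:
        d=R.T@(np.array(q,float)-p);print(q,"->",d.round(1),"n",np.linalg.norm(d).round(),"rows",np.ceil(np.linalg.norm(d)/60));p=np.array(q,float)
E
python3 - <<'E'
from h import *
L=(512,-372)
go((700,-200,300),(500,-372,150),(500,-372,60),(510,-372,9))
E
```

```text
t 4.35 p [886.6 -79.1 439.7] tilt 37.5 az -5.5 roll 0.01 J [-0.14  0.78  0.12  0.03  1.58  1.52]
(700, -200, 300) -> [-225.4  134.7    4.7] n 263.0 rows 5.0
(500, -372, 150) -> [-239.2  186.6    7.8] n 303.0 rows 6.0
(500, -372, 60) -> [-54.8  -0.9  71.4] n 90.0 rows 2.0
(510, -372, 9) -> [-23.2  -1.3  46.5] n 52.0 rows 1.0
```

Tilt is now 37.5° in the tester's x direction, which is what I need. Next is the large ring.

Emit:
jog_arm --rows '[{"x":-45,"y":27,"z":1,"twist":0,"grip":-1},{"x":-45,"y":27,"z":1,"twist":0,"grip":-1},{"x":-45,"y":27,"z":1,"twist":0,"grip":-1},{"x":-45,"y":27,"z":1,"twist":0,"grip":-1},{"x":-45,"y":27,"z":1,"twist":0,"grip":-1},{"x":-48,"y":37,"z":9,"twist":0,"grip":-1},{"x":-48,"y":37,"z":9,"twist":0,"grip":-1},{"x":-48,"y":37,"z":9,"twist":0,"grip":-1},{"x":-48,"y":37,"z":9,"twist":0,"grip":-1},{"x":-48,"y":37,"z":9,"twist":0,"grip":-1}]'

```text
clock: 5.6
eef_pos: [540.3, -365.0, 134.8]
ee_rot: [[0.791, -0.083, 0.606], [-0.058, -0.996, -0.061], [0.609, 0.013, -0.793]]
ft_force: [0.9, -0.5, -1.5]
opening: 1.002
gripper_force: 0.0
```

Run:
```python
from h import *
go((520,-373,60),(520,-373,4))
```

```text
t 5.6 p [ 540.3 -365.   134.8] tilt 37.5 az -5.7 roll 0.013 J [-0.84  0.07  1.66  0.53  0.97  0.6 ]
(520, -373, 60) -> [-61.2   8.7  47.5] n 78.0 rows 2.0
(520, -373, 4) -> [-34.1  -0.7  44.4] n 56.0 rows 1.0
```

Emit:
jog_arm --rows '[{"x":-23,"y":0,"z":24,"twist":0,"grip":-1},{"x":-23,"y":0,"z":24,"twist":0,"grip":-1},{"x":0,"y":0,"z":0,"twist":0,"grip":-1},{"x":0,"y":0,"z":0,"twist":0,"grip":-1}]'

```text
clock: 6.1
eef_pos: [534.9, -364.6, 70.9]
ee_rot: [[0.791, -0.083, 0.606], [-0.058, -0.997, -0.06], [0.609, 0.013, -0.793]]
ft_force: [0.9, -0.5, 0.3]
opening: 1.0
gripper_force: 0.0
```

Run:
```python
from h import *
go((520,-373,60),(520,-373,4))
for n in("scene",):
    im=robot.read_camera(n)
    (u,v)=proj(n,[512,-372,20])[0].astype(int)
    cv2.imwrite(f"pics/g1.png",cv2.resize(im[v-60:v+60,u-75:u+75,::-1],None,fx=4,fy=4,interpolation=cv2.INTER_CUBIC))
```

```text
t 6.1 p [ 534.9 -364.6   70.9] tilt 37.5 az -5.7 roll 0.013 J [-0.85  0.14  1.73  0.58  0.86  0.5 ]
(520, -373, 60) -> [-17.9   9.5   0.1] n 20.0 rows 1.0
(520, -373, 4) -> [-34.1  -0.7  44.4] n 56.0 rows 1.0
```

View pics/g1.png

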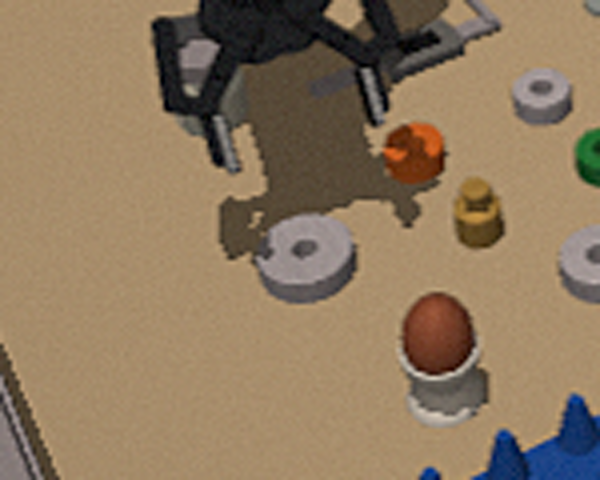

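The crop shows the open fingertips at about (232,168) and (378,122), behind and above the large ring, whose hole is at (305,247). I'll check that against the calibration.

Run:
```python
from h import *
o=robot.get_obs();R=o["ee_rot"];p=o["eef_pos"]
u,v=proj("scene",[512,-372,20])[0].astype(int)
off=np.array([u-75,v-60])
for s in(-1,1):
  for b in(0,-13): print(s,b,((proj("scene",p+R@np.array([0,s*46,b]))[0]-off)*4).round())
print("ring hole",onz("scene",[np.array([305,247])/4+off],20).round(1))
im=robot.read_camera("top"); cv2.imwrite("pics/t1.png",im[:,:,::-1])
h=cv2.cvtColor(im[:,:,::-1].copy(),cv2.COLOR_BGR2HSV)
```

```text
-1 0 [388. 178.]
-1 -13 [383. 159.]
1 0 [245. 227.]
1 -13 [239. 207.]
ring hole [[ 517.3 -372.8   20. ]]
```

Run:
```python
from h import *
im=cv2.imread("pics/t1.png");print((proj("top",robot.get_obs()["eef_pos"])))
cv2.imwrite("pics/g2.png",cv2.resize(im[170:300,350:480],None,fx=4.5,fy=4.5,interpolation=cv2.INTER_CUBIC))
o=robot.get_obs();R=o["ee_rot"];p=o["eef_pos"]
for s in(-1,1):
  for b in(0,-13,-38): print(s,b,((proj("top",p+R@np.array([0,s*46,b]))[0]-[350,170])*4.5).round())
```

```text
[[411.71203519 211.01486496]]
-1 0 [201. 178.]
-1 -13 [204. 188.]
-1 -38 [209. 210.]
1 0 [354. 191.]
1 -13 [357. 202.]
1 -38 [364. 224.]
```

View pics/g2.png

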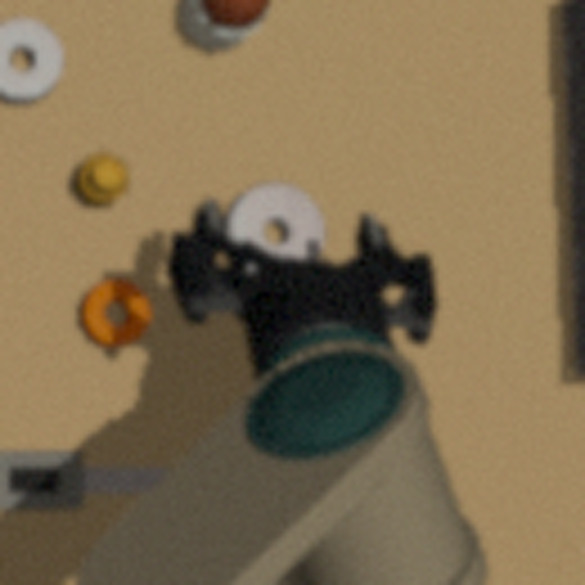

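The top crop shows the fingertips at (209,202) and (371,215), and the ring's hole at (276,230). I'll triangulate them from both views.

Run:
```python
from h import *
o=robot.get_obs();R=o["ee_rot"];p=o["eef_pos"]
u,v=proj("scene",[512,-372,20])[0].astype(int);off=np.array([u-75,v-60])
def tri(a,b):
    c1,d1=ray("scene",[np.array(a)/4+off]);c2,d2=ray("top",[np.array(b)/4.5+[350,170]])
    d1=d1[0]/np.linalg.norm(d1);d2=d2[0]/np.linalg.norm(d2)
    s=np.linalg.lstsq(np.c_[d1,-d2],c2-c1,rcond=None)[0];A=c1+s[0]*d1;B=c2+s[1]*d2;return (A+B)/2,np.linalg.norm(A-B)
for a,b in(((378,122),(209,202)),((232,170),(371,215)),((305,247),(276,230))):
    P,e=tri(a,b);print(P.round(1),round(e,1),"tool",(R.T@(P-p)).round(1))
```

```text
[ 520.4 -315.2  103.1] 2.3 tool [  5.  -47.6 -37.1]
[ 513.7 -409.3  105.5] 4.2 tool [  6.6  46.7 -37.3]
[ 514.7 -373.9   18.3] 3.5 tool [-47.9  10.2  30.2]
```

Emit:
jog_arm --rows '[{"x":0,"y":0,"z":0,"twist":0,"grip":-0.45},{"x":0,"y":0,"z":0,"twist":0,"grip":-0.45},{"x":-18,"y":8,"z":0,"twist":0,"grip":-0.45},{"x":0,"y":0,"z":0,"twist":0,"grip":-0.45}]'

```text
clock: 6.7
eef_pos: [518.3, -370.8, 56.9]
ee_rot: [[0.793, -0.084, 0.603], [-0.061, -0.996, -0.058], [0.606, 0.009, -0.795]]
ft_force: [0.5, 1.0, -0.1]
opening: 0.728
gripper_force: 0.0
```

Run:
```python
from h import *
o=robot.get_obs();R=o["ee_rot"];p=o["eef_pos"]
go((515,-373,60))
ims=[]
for n in("scene","top"):
    im=robot.read_camera(n)[:,:,::-1]
    u,v=proj(n,[515,-373,60])[0].astype(int);print(n,u-35,v-40)
    ims.append(cv2.resize(im[v-40:v+40,u-35:u+35],None,fx=5.6,fy=5.6,interpolation=cv2.INTER_CUBIC))
    for q in((0,36,0),(0,-36,0)): print(((proj(n,p+R@np.array(q))[0]-[u-35,v-40])*5.6).round())
cv2.imwrite("pics/g3.png",np.hstack(ims))
```

```text
t 6.7 p [ 518.3 -370.8   56.9] tilt 37.3 az -5.5 roll 0.009 J [-0.89  0.14  1.75  0.61  0.85  0.45]
(515, -373, 60) -> [-0.6  2.5 -4.3] n 5.0 rows 1.0
scene 119 247
[130. 259.]
[286. 206.]
top 378 178
[268. 230.]
[122. 216.]
```

View pics/g3.png

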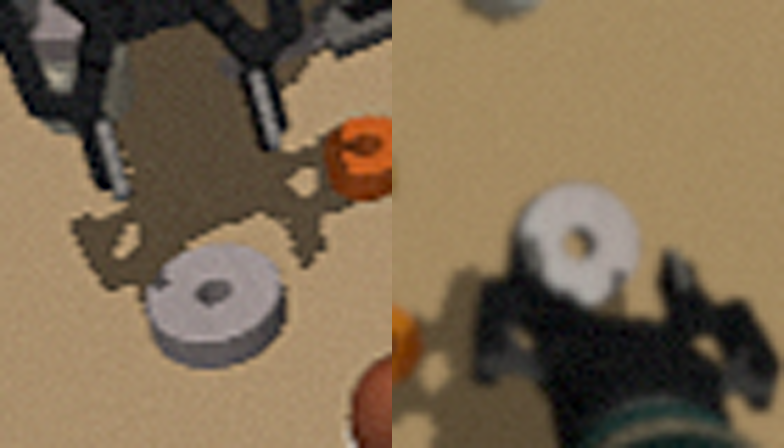

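In the left panel (scene view) the fingertips are at (118,193) and (273,148). The nominal TCP projects to (130,259) and (286,206), so the tips sit about 29 mm behind the TCP at this opening. I'll go down in steps and watch the force.

Emit:
jog_arm --rows '[{"x":0,"y":0,"z":0,"twist":0,"grip":-1},{"x":-2,"y":2,"z":32,"twist":0,"grip":-1},{"x":-9,"y":0,"z":12,"twist":0,"grip":-1},{"x":-9,"y":0,"z":12,"twist":0,"grip":-1},{"x":0,"y":0,"z":0,"twist":0,"grip":-1}]'

```text
clock: 7.42
eef_pos: [536.1, -374.1, -0.4]
ee_rot: [[0.793, -0.082, 0.603], [-0.06, -0.997, -0.057], [0.606, 0.009, -0.796]]
ft_force: [0.8, -0.1, 0.4]
opening: 0.998
gripper_force: 0.0
```

Emit:
jog_arm --rows '[{"x":-3,"y":1,"z":4,"twist":0,"grip":-1},{"x":0,"y":0,"z":0,"twist":0,"grip":-1}]'

```text
clock: 7.68
eef_pos: [536.8, -376.2, -3.5]
ee_rot: [[0.792, -0.083, 0.605], [-0.059, -0.997, -0.059], [0.607, 0.011, -0.794]]
ft_force: [1.1, 0.8, -0.8]
opening: 0.999
gripper_force: 0.0
```

Emit:
jog_arm --rows '[{"x":-3,"y":0,"z":3,"twist":0,"grip":-1},{"x":0,"y":0,"z":0,"twist":0,"grip":-1}]'

```text
clock: 7.92
eef_pos: [536.1, -375.8, -8.3]
ee_rot: [[0.793, -0.082, 0.604], [-0.059, -0.997, -0.058], [0.607, 0.01, -0.795]]
ft_force: [0.6, 0.0, 0.2]
opening: 1.002
gripper_force: 0.0
```

Emit:
jog_arm --rows '[{"x":-2,"y":0,"z":3,"twist":0,"grip":-1},{"x":0,"y":0,"z":0,"twist":0,"grip":-0.3},{"x":0,"y":0,"z":0,"twist":0,"grip":0.2},{"x":0,"y":0,"z":0,"twist":0,"grip":0.6},{"x":0,"y":0,"z":0,"twist":0,"grip":1},{"x":0,"y":0,"z":0,"twist":0,"grip":1}]'

```text
clock: 8.68
eef_pos: [536.8, -376.4, -11.0]
ee_rot: [[0.792, -0.083, 0.605], [-0.059, -0.997, -0.059], [0.608, 0.011, -0.794]]
ft_force: [-1.6, -0.9, 4.6]
opening: 0.691
gripper_force: 64.9
```

Emit:
jog_arm --rows '[{"x":9,"y":0,"z":-12,"twist":0,"grip":1},{"x":20,"y":0,"z":-26,"twist":0,"grip":1},{"x":24,"y":0,"z":-32,"twist":0,"grip":1},{"x":0,"y":0,"z":0,"twist":0,"grip":1}]'

```text
clock: 9.18
eef_pos: [537.4, -376.2, 80.8]
ee_rot: [[0.79, -0.082, 0.608], [-0.056, -0.996, -0.062], [0.611, 0.015, -0.792]]
ft_force: [-0.8, -0.5, -2.5]
opening: 0.692
gripper_force: 64.9
```

Run:
```python
from h import *
go((515,-373,60))
ims=[]
o=robot.get_obs();R=o["ee_rot"];p=o["eef_pos"];c=p+R@np.array([0,0,-30])
for n in("scene","top"):
    im=robot.read_camera(n)[:,:,::-1]; cv2.imwrite(f"pics/{n}h1.png",im)
    u,v=proj(n,c)[0].astype(int);print(n,u-35,v-40,(proj(n,p)[0]-[u-35,v-40])*5.6)
    ims.append(cv2.resize(im[v-40:v+40,u-35:u+35],None,fx=5.6,fy=5.6,interpolation=cv2.INTER_CUBIC))
cv2.imwrite("pics/g4.png",np.hstack(ims))
```

```text
t 9.175 p [ 537.4 -376.2   80.8] tilt 37.7 az -5.8 roll 0.015 J [-0.86  0.15  1.69  0.58  0.88  0.5 ]
(515, -373, 60) -> [-30.6  -1.7   2.7] n 31.0 rows 1.0
scene 117 235 [218.0887017  292.65147907]
top 383 175 [189.32765086 194.33252918]
```

View pics/g4.png

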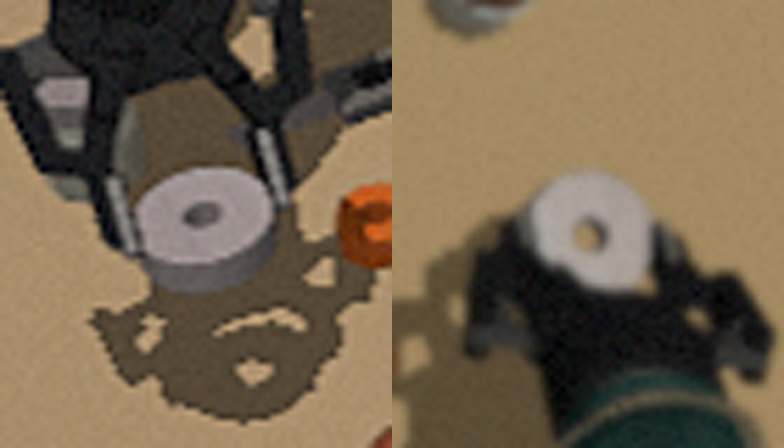

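The picture shows the large ring held level and clear of the table. Its hole is at (203,212) in the scene half and (198,235) in the top half. The opening of 0.69 (58.7 mm) suggests the pads sit on a chord behind the ring's centre, so I'll measure it in the tool frame.

```bash
cat >> h.py <<'E'
def tri(a,b):
    c1,d1=ray("scene",[a]);c2,d2=ray("top",[b])
    d1=d1[0]/np.linalg.norm(d1);d2=d2[0]/np.linalg.norm(d2)
    s=np.linalg.lstsq(np.c_[d1,-d2],c2-c1,rcond=None)[0];A=c1+s[0]*d1;B=c2+s[1]*d2;return (A+B)/2,np.linalg.norm(A-B)
E
python3 - <<'E'
from h import *
o=robot.get_obs();R=o["ee_rot"];p=o["eef_pos"]
f=lambda a,b:tri(np.array(a)/5.6+[117,235],np.array(b)/5.6+[383,175])
for a,b in(((203,212),(198,235)),((283,203),(137,225)),((137,252),(279,238))):
    P,e=f(a,b);print(P.round(1),round(e,1),"tool",(R.T@(P-p)).round(1), "dP",(P-p).round(1))
E
```

```text
[ 514.8 -371.6  109.1] 2.6 tool [  3.3  -0.8 -39.3] dP [-21.    2.9  33.3]
[ 521.3 -340.9  104.1] 9.4 tool [  3.6 -32.  -33.2] dP [-14.6  33.6  28.3]
[ 515.8 -407.4  104.7] 10.7 tool [  3.6  34.7 -33.2] dP [-20.  -32.9  28.9]
```

The ring sits about 21 mm behind the TCP and the pads hold only its upper 5 mm. I'll set it down and regrip 7 mm deeper.

Emit:
jog_arm --rows '[{"x":-24,"y":0,"z":31,"twist":0,"grip":1},{"x":-20,"y":0,"z":27,"twist":0,"grip":1},{"x":-7,"y":0,"z":9,"twist":0,"grip":1},{"x":0,"y":0,"z":0,"twist":0,"grip":1},{"x":0,"y":0,"z":0,"twist":0,"grip":-0.7},{"x":0,"y":0,"z":0,"twist":0,"grip":-0.7}]'

```text
clock: 10.02
eef_pos: [536.5, -376.2, -7.4]
ee_rot: [[0.792, -0.083, 0.605], [-0.059, -0.997, -0.059], [0.608, 0.011, -0.794]]
ft_force: [-0.2, 0.1, -0.5]
opening: 0.848
gripper_force: 0.0
```

Emit:
jog_arm --rows '[{"x":-1,"y":-1,"z":6,"twist":0,"grip":-0.7},{"x":-1,"y":-1,"z":5,"twist":0,"grip":-0.7},{"x":0,"y":0,"z":0,"twist":0,"grip":-0.7}]'

```text
clock: 10.4
eef_pos: [541.6, -374.2, -18.5]
ee_rot: [[0.793, -0.082, 0.604], [-0.059, -0.997, -0.058], [0.607, 0.01, -0.795]]
ft_force: [-0.0, -0.6, -0.4]
opening: 0.848
gripper_force: 0.0
```

Emit:
jog_arm --rows '[{"x":1,"y":0,"z":-2,"twist":0,"grip":-0.3},{"x":0,"y":0,"z":0,"twist":0,"grip":0.2},{"x":0,"y":0,"z":0,"twist":0,"grip":1},{"x":0,"y":0,"z":0,"twist":0,"grip":1}]'

```text
clock: 10.9
eef_pos: [540.9, -374.4, -15.9]
ee_rot: [[0.793, -0.083, 0.604], [-0.059, -0.997, -0.058], [0.607, 0.011, -0.795]]
ft_force: [-0.1, -0.5, 0.0]
opening: 0.695
gripper_force: 65.0
```

Gripped deeper, with the same opening and no table force. I'll carry it beside the spindle, 70 mm short in y.

Emit:
jog_arm --rows '[{"x":9,"y":0,"z":-12,"twist":0,"grip":1},{"x":27,"y":0,"z":-36,"twist":0,"grip":1},{"x":6,"y":-50,"z":-18,"twist":0,"grip":1},{"x":4,"y":-50,"z":-16,"twist":0,"grip":1},{"x":0,"y":-50,"z":-12,"twist":0,"grip":1},{"x":0,"y":-50,"z":-9,"twist":0,"grip":1},{"x":0,"y":-50,"z":-9,"twist":0,"grip":1},{"x":0,"y":-50,"z":-6,"twist":0,"grip":1},{"x":0,"y":0,"z":0,"twist":0,"grip":1},{"x":0,"y":0,"z":0,"twist":0,"grip":1}]'

```text
clock: 12.15
eef_pos: [531.1, -71.4, 103.4]
ee_rot: [[0.792, -0.082, 0.605], [-0.058, -0.997, -0.059], [0.608, 0.011, -0.794]]
ft_force: [0.5, -0.6, -2.0]
opening: 0.698
gripper_force: 65.3
```

Run:
```python
from h import *
ims=[]
p=robot.get_obs()["eef_pos"];c=p+[-10,35,15]
for n in("scene","top"):
    im=robot.read_camera(n)[:,:,::-1]; cv2.imwrite(f"pics/{n}h2.png",im)
    u,v=proj(n,c)[0].astype(int);print(n,u-35,v-35)
    ims.append(cv2.resize(im[v-35:v+35,u-35:u+35],None,fx=5.7,fy=5.7,interpolation=cv2.INTER_CUBIC))
cv2.imwrite("pics/g5.png",np.hstack(ims)); go()
```

```text
scene 232 191
top 254 177
t 12.25 p [530.9 -72.4 102.9] tilt 37.4 az -5.6 roll 0.011 J [-0.26 -0.34  2.1   0.14  0.74  1.32]
```

View pics/g5.png

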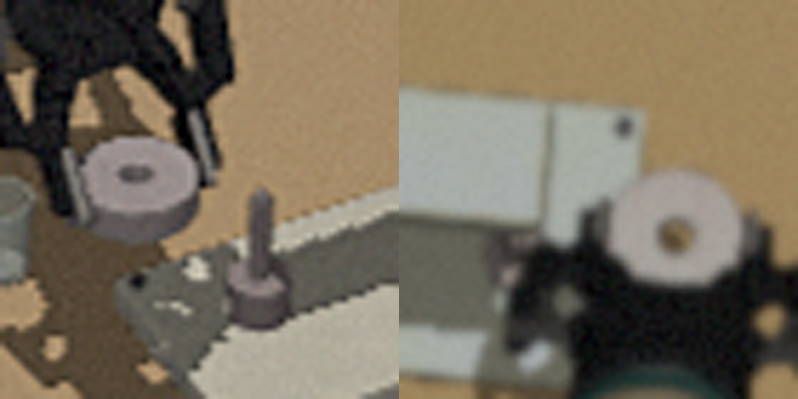

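In the scene half, the ring's hole is at (137,174), the spindle tip at (261,188) and the spindle axis at column 260. In the top half, the hole is at (277,235). One picture is left, so from here I'll measure numerically.

Run:
```python
from h import *
s=np.array([232,191]);t=np.array([254,177]);f=lambda a,o:(np.array(a,float)+.5)/5.7-.5+o
o=robot.get_obs();p=o["eef_pos"]
ht=f((277,235),t);hs=f((137,174),s)
print("hole",hs,ht,[x.round(1) if hasattr(x,'round') else x for x in tri(hs,ht)], "exp z",p[2]+35.9)
tip=f((261,188),s);print("tip px",tip, "onz",onz("scene",[tip],100).round(1),"hole onz",onz("scene",[hs],p[2]+35.9).round(1),onz("top",[ht],p[2]+35.9).round(1))
g=cv2.cvtColor(cv2.imread("pics/top0.png"),cv2.COLOR_BGR2GRAY);print("top0 rows 212-230 cols 266-285");print(g[212:231,266:286])
g=cv2.cvtColor(cv2.imread("pics/scene0.png"),cv2.COLOR_BGR2GRAY);print("scene0 rows 220-240 cols 270-285");print(g[220:242:1,270:286])
```

```text
hole [255.62280702 221.11403509] [302.18421053 217.81578947] [array([505.9, -67.3, 139.4]), np.float64(2.6)] exp z 138.75548613093503
tip px [277.37719298 223.57017544] onz [[506.1   7.6 100. ]] hole onz [[505.7 -65.7 138.8]] [[505.3 -68.4 138.8]]
top0 rows 212-230 cols 266-285
[[164 164 165 169 165 166 166 165 166 167 166 163 148 130 148 162 166 169
  166 166]
 [162 163 163 164 165 166 166 165 164 169 164 160 147 130 150 165 167 166
  167 165]
 [149 151 154 155 155 158 160 162 162 162 165 156 139 132 150 164 163 166
  166 168]
 [112 114 120 125 128 134 136 142 144 146 147 144 126 134 151 166 163 164
  168 166]
 [ 81  83  81  87  92  94  98 103 108 110 109 110 106 128 156 164 167 164
  168 166]
 [ 79  80  75  73  72  68  66  68  75  73  82  89 102 132 155 164 166 165
  166 166]
 [ 94  91  88  77  68  61  56  67  80  82  96 111 124 137 157 164 166 167
  166 166]
 [ 96  93  87  73  64  58  58  65  89  83 104 125 136 141 149 161 163 165
  164 167]
 [ 93  92  86  74  67  62  53  58  71  72  94 126 137 141 142 155 166 166
  165 168]
 [ 96  91  82  77  67  66  59  53  53  61  88 124 136 14
[... 1602 characters left out ...]
  92 154 178 174 172 173 173]
 [141 141 137 122 148 117  79  78  73  88 161 179 172 172 177 179]
 [118 142 175 179 185 132  82  73  64  95 164 181 179 178 186 134]
 [171 175 178 181 191 133  74  75  68 125 184 141 163 144 105  95]
 [176 176 181 181 190 140  77  77  69  75 110  95 107  94  82  88]
 [175 182 181 170 150 102  79  78  70  55  70  80  86  90  92  93]
 [177 181 158 132 127  96  78  77  71  58  59  63  74  89  90  96]
 [179 177 140 121 125  99  71  71  65  45  58  61  73  84  90  91]
 [181 156 126 123 129 108  80  69  57 103  86  54  67  87  94  87]
 [178 138 116 127 127 123 117 107 114 128 124  83  54  81  91  89]
 [180 141  81 111 132 131 126 122 129 132 134 112  68  79  92  90]]
```

Both views agree that the spindle lies at (+0.8, +72.7) from the ring's axis. Moving over it.

Emit:
jog_arm --rows '[{"x":-1.2,"y":-24,"z":-1.2,"twist":0,"grip":1},{"x":-1.2,"y":-24.5,"z":-1.2,"twist":0,"grip":1},{"x":-1.2,"y":-24,"z":-1.3,"twist":0,"grip":1},{"x":0,"y":0,"z":0,"twist":0,"grip":1},{"x":0,"y":0,"z":0,"twist":0,"grip":1}]'

```text
clock: 12.88
eef_pos: [531.8, 0.3, 102.5]
ee_rot: [[0.793, -0.084, 0.604], [-0.06, -0.996, -0.059], [0.607, 0.011, -0.795]]
ft_force: [-0.2, -0.2, -1.7]
opening: 0.696
gripper_force: 65.4
```

```bash
cat >> h.py <<'E'
def hole(z,guess):
    """ring hole on axis near guess (world) in scene view: dark blob centre, cast to plane z"""
    out={}
    for n in("scene","top"):
        g=cv2.cvtColor(robot.read_camera(n),cv2.COLOR_RGB2GRAY).astype(float)
        u,v=proj(n,guess)[0].round().astype(int);w=g[v-4:v+5,u-5:u+6]
        k=np.clip(np.percentile(w,75)-25-w,0,None);yy,xx=np.mgrid[v-4:v+5,u-5:u+6]
        q=[(k*xx).sum()/k.sum(),(k*yy).sum()/k.sum()];out[n]=onz(n,[q],z)[0].round(1);print(n,np.round(q,2),out[n]);
        print(w.astype(int))
E
python3 - <<'E'
from h import *
go((531.7,0.3,90))
p=robot.get_obs()["eef_pos"];hole(p[2]+35.9,p+[-25.3,4,35.9])
E
```

```text
t 12.875 p [5.318e+02 3.000e-01 1.025e+02] tilt 37.4 az -5.6 roll 0.011 J [-0.05 -0.35  2.1  -0.04  0.74  1.62]
(531.7, 0.3, 90) -> [-7.7 -0.1  9.9] n 13.0 rows 1.0
scene [278.69 211.93] [504.1  12.3 138.4]
[[162 104  67  74  73  75  74  78  74  75  78]
 [151 152 105  72  78  78  76  74  81  76  79]
 [147 156 106  68  79  81  83  78  68  72  78]
 [145 148 141 104  79  84  82  81  79  78  71]
 [141 149 116  71  74  87  86  79  75  78  76]
 [144 148 123  89  79  77  76  72  68  79  80]
 [139 144 143 142 133 121 143 107  72  64  75]
 [149 144 145 144 146 146 152 107  63  65  68]
 [149 145 147 143 143 142 151 141 138 141 141]]
top [272.32 218.41] [503.    7.4 138.4]
[[169 169 169 174 169 171 169 170 165 149 131]
 [155 159 163 166 163 166 165 165 162 145 131]
 [128 133 138 143 146 149 152 153 147 129 128]
 [ 86  94  96 101 105 108 111 113 113 108 130]
 [ 76  74  69  71  73  77  76  80  87 109 135]
 [ 80  74  64  57  66  84  73  80 111 133 149]
 [ 81  74  70  60  71  88  86 105 133 149 159]
 [ 84  78  76  69  70  88 110 130 151 156 159]
 [ 83  81  78  75  78  94 131 150 153 158 161]]
```

Emit:
jog_arm --rows '[{"x":-6,"y":0,"z":8,"twist":0,"grip":1},{"x":-3,"y":0,"z":4,"twist":0,"grip":1},{"x":-3,"y":0,"z":4,"twist":0,"grip":1},{"x":0,"y":0,"z":0,"twist":0,"grip":1},{"x":0,"y":0,"z":0,"twist":0,"grip":1}]'

```text
clock: 13.6
eef_pos: [532.1, 1.3, 82.9]
ee_rot: [[0.792, -0.082, 0.605], [-0.059, -0.997, -0.058], [0.607, 0.011, -0.794]]
ft_force: [-0.1, 0.5, -1.2]
opening: 0.692
gripper_force: 65.4
```

Emit:
jog_arm --rows '[{"x":-2.4,"y":0,"z":3.2,"twist":0,"grip":1},{"x":-2.4,"y":0,"z":3.2,"twist":0,"grip":1},{"x":0,"y":0,"z":0,"twist":0,"grip":1}]'

```text
clock: 13.98
eef_pos: [531.7, 1.2, 74.0]
ee_rot: [[0.793, -0.082, 0.604], [-0.059, -0.997, -0.058], [0.606, 0.011, -0.795]]
ft_force: [0.6, 0.6, -2.5]
opening: 0.698
gripper_force: 65.4
```

Past the cone with no side force, so it is threaded. Lowering it home.

Emit:
jog_arm --rows '[{"x":-4.8,"y":0,"z":6.4,"twist":0,"grip":1},{"x":-4.8,"y":0,"z":6.4,"twist":0,"grip":1},{"x":-4.8,"y":0,"z":6.4,"twist":0,"grip":1},{"x":-4.8,"y":0,"z":6.4,"twist":0,"grip":1},{"x":-4.8,"y":0,"z":6.4,"twist":0,"grip":1},{"x":0,"y":0,"z":0,"twist":0,"grip":1}]'

```text
clock: 14.72
eef_pos: [531.9, 0.7, 33.6]
ee_rot: [[0.793, -0.082, 0.603], [-0.059, -0.997, -0.058], [0.606, 0.011, -0.796]]
ft_force: [0.3, 0.8, -1.2]
opening: 0.696
gripper_force: 65.4
```

Emit:
jog_arm --rows '[{"x":-1.8,"y":0,"z":2.4,"twist":0,"grip":1},{"x":0,"y":0,"z":0,"twist":0,"grip":1}]'

```text
clock: 14.98
eef_pos: [532.4, 0.6, 31.7]
ee_rot: [[0.792, -0.082, 0.604], [-0.059, -0.997, -0.058], [0.607, 0.011, -0.794]]
ft_force: [0.2, -0.8, -1.8]
opening: 0.699
gripper_force: 65.4
```

Emit:
jog_arm --rows '[{"x":-1.2,"y":0,"z":1.6,"twist":0,"grip":1},{"x":0,"y":0,"z":0,"twist":0,"grip":1},{"x":-0.6,"y":0,"z":0.8,"twist":0,"grip":1},{"x":0,"y":0,"z":0,"twist":0,"grip":1}]'

```text
clock: 15.48
eef_pos: [532.6, 0.6, 28.9]
ee_rot: [[0.792, -0.082, 0.605], [-0.059, -0.997, -0.058], [0.607, 0.011, -0.794]]
ft_force: [-0.8, -0.6, -2.1]
opening: 0.694
gripper_force: 65.4
```

Emit:
jog_arm --rows '[{"x":-0.6,"y":0,"z":0.8,"twist":0,"grip":1},{"x":-0.6,"y":0,"z":0.8,"twist":0,"grip":1},{"x":0,"y":0,"z":0,"twist":0,"grip":1}]'

```text
clock: 15.85
eef_pos: [534.0, 0.5, 28.9]
ee_rot: [[0.79, -0.082, 0.608], [-0.059, -0.997, -0.059], [0.611, 0.01, -0.792]]
ft_force: [-4.3, 1.3, 8.4]
opening: 0.692
gripper_force: 66.5
```

Contact at underside height 44.8 mm, so the large ring is home. Releasing it and going for the medium ring.

Emit:
jog_arm --rows '[{"x":0,"y":0,"z":0,"twist":0,"grip":-0.6},{"x":0,"y":0,"z":0,"twist":0,"grip":-0.8},{"x":22,"y":0,"z":-29,"twist":0,"grip":-0.8},{"x":23,"y":0,"z":-30,"twist":0,"grip":-0.8},{"x":2,"y":40,"z":2,"twist":0,"grip":-1},{"x":2,"y":40,"z":2,"twist":0,"grip":-1},{"x":26,"y":43,"z":33,"twist":0,"grip":-1},{"x":26,"y":43,"z":33,"twist":0,"grip":-1},{"x":26,"y":43,"z":33,"twist":0,"grip":-1},{"x":0,"y":0,"z":0,"twist":0,"grip":-1}]'

```text
clock: 17.1
eef_pos: [642.3, -220.2, 66.5]
ee_rot: [[0.796, -0.085, 0.6], [-0.063, -0.996, -0.058], [0.603, 0.008, -0.798]]
ft_force: [-0.7, -0.2, -0.7]
opening: 0.997
gripper_force: 0.0
```

Run:
```python
from h import *
go((644.5,-218.3,30),(644.5,-218.3,-13))
im=robot.read_camera("scene")[:,:,::-1]
g=cv2.cvtColor(im,cv2.COLOR_BGR2GRAY);cv2.imwrite("pics/s3.png",im)
print(g[222:246,266:290])
```

```text
t 17.1 p [ 642.3 -220.2   66.5] tilt 37.1 az -5.5 roll 0.008 J [-0.49  0.17  1.7   0.37  0.7   0.95]
(644.5, -218.3, 30) -> [-20.4  -2.4  30.3] n 37.0 rows 1.0
(644.5, -218.3, -13) -> [-25.9  -0.4  34.3] n 43.0 rows 1.0
[[142 150 141 147 147 146 144 143 146 142 146 148 146 146 143 144 148 147
  141 145 145 147 144 147]
 [144 145 146 142 147 149 145 146 148 149 149 135 143 149 149 145 147 147
  147 144 142 144 147 142]
 [144 146 148 145 145 141 144 141 144 148 133 124 123 139 146 150 143 146
  143 146 150 149 144 143]
 [145 149 145 146 145 149 144 149 148 139 103 102  96 100 137 150 148 143
  143 146 144 150 148 143]
 [145 148 143 143 145 142 144 146 153 122  92  89  90  73 130 151 145 148
  146 144 143 144 142 144]
 [140 148 148 142 146 146 148 149 141 102  79  84  79  91 140 157 148 146
  145 145 145 141 125 143]
 [143 143 145 144 148 143 144 151 111  62  76  74  75  74  90 102 132 143
  149 126 142 171 172 168]
 [143 143 141 145 152 152 151 153 149  91  74  74  74  69  69  75  82  97
  145 172 177 179 177 179]
 [147 145 143 145 149 150 149 147 156 113  77  88  82  60  74  73  77  7
[... 844 characters left out ...]
84  65  86 100 136 152 149 150 148 143 145 146 144 147 151 154 147
  110  77  65  73  91  94]
 [149  81  69  74  83  94 100 115 140 151 157 155 144 146 142 119  96  91
   84  77  68  82  92  93]
 [183 145  86  78  85  87  87  95 102 105 103 101  95  98 100  90  80  82
   75  72  79  89  91  93]
 [186 191 129  73  85  84  89  90  87  89  92  89  87  89  89  89  92  80
   74  74  86  89  91  92]
 [191 144  92  86  85  89  87  88  87  91  88  90  89  93  87  89  87  78
   83  89  93  89  91  89]
 [186 132  91  90  90  89  87  92  86  92  86  95  92  92  89  89  81  71
   83  95  89  89  84  75]
 [188 131  84  92  97  88  68  74  77  83  88  93  91  79  74  64  57  75
   96  90  86  89 151 171]]
```

Emit:
jog_arm --rows '[{"x":-20,"y":-2,"z":30,"twist":0,"grip":-1},{"x":-13,"y":-0.5,"z":17,"twist":0,"grip":-1},{"x":-10,"y":0,"z":12,"twist":0,"grip":-1},{"x":0,"y":0,"z":0,"twist":0,"grip":-1},{"x":0,"y":0,"z":0,"twist":0,"grip":-1}]'

```text
clock: 17.77
eef_pos: [644.9, -216.3, -0.3]
ee_rot: [[0.791, -0.082, 0.606], [-0.058, -0.997, -0.059], [0.609, 0.011, -0.793]]
ft_force: [0.5, -0.7, 0.1]
opening: 1.004
gripper_force: 0.0
```

Emit:
jog_arm --rows '[{"x":-7.5,"y":1.5,"z":10,"twist":0,"grip":-1},{"x":0,"y":0,"z":0,"twist":0,"grip":-0.5},{"x":0,"y":0,"z":0,"twist":0,"grip":0},{"x":0,"y":0,"z":0,"twist":0,"grip":0.4},{"x":0,"y":0,"z":0,"twist":0,"grip":1},{"x":0,"y":0,"z":0,"twist":0,"grip":1}]'

```text
clock: 18.52
eef_pos: [644.5, -218.1, -13.9]
ee_rot: [[0.792, -0.083, 0.605], [-0.059, -0.997, -0.059], [0.608, 0.011, -0.794]]
ft_force: [-1.1, -0.4, 2.0]
opening: 0.588
gripper_force: 62.5
```

Emit:
jog_arm --rows '[{"x":9,"y":0,"z":-12,"twist":0,"grip":1},{"x":27,"y":0,"z":-36,"twist":0,"grip":1},{"x":-10,"y":-34,"z":-36,"twist":0,"grip":1},{"x":-16,"y":-34,"z":-31,"twist":0,"grip":1},{"x":-18,"y":-34,"z":-29,"twist":0,"grip":1},{"x":-19,"y":-34,"z":-28,"twist":0,"grip":1},{"x":0,"y":0,"z":0,"twist":0,"grip":1},{"x":0,"y":0,"z":0,"twist":0,"grip":1}]'

```text
clock: 19.52
eef_pos: [530.3, -70.8, 105.0]
ee_rot: [[0.792, -0.082, 0.605], [-0.059, -0.997, -0.059], [0.608, 0.011, -0.794]]
ft_force: [0.1, -0.0, -1.7]
opening: 0.585
gripper_force: 62.7
```

```bash
cat > m.py <<'E'
from h import *
import sys
dz=float(sys.argv[1]);r=float(sys.argv[2])
go();p=robot.get_obs()["eef_pos"];z=p[2]+dz+20
c0=p+np.array([-24,2.3,dz+20])
for n in("scene","top"):
    im=robot.read_camera(n)
    hsv=cv2.cvtColor(im,cv2.COLOR_RGB2HSV);g=cv2.cvtColor(im,cv2.COLOR_RGB2GRAY)
    uv=proj(n,c0)[0].round().astype(int);R=12
    # top-face mask: bright, unsaturated, flood near predicted outline
    a=np.linspace(0,2*np.pi,40);pol=proj(n,c0+np.c_[(r+5)*np.cos(a),(r+5)*np.sin(a),0*a])
    w=np.zeros_like(g);cv2.fillPoly(w,[pol.round().astype(int)],255)
    m=((hsv[:,:,1]<60)&(g>(118 if n=="top" else 118))&(w>0)).astype(np.uint8)
    nb,l,st,_=cv2.connectedComponentsWithStats(m);i=1+st[1:,4].argmax();m=(l==i).astype(np.uint8)
    c=max(cv2.findContours(m,cv2.RETR_EXTERNAL,cv2.CHAIN_APPROX_NONE)[0],key=len)
    e=cv2.fitEllipse(cv2.convexHull(c));print(n,"pred",uv,"ellipse",np.round(e[0],2),np.round(e[1],1),"->",onz(n,[e[0]],z).round(1))
    k=np.clip(120.-g[uv[1]-3:uv[1]+4,uv[0]-4:uv[0]+5],0,None);yy,xx=np.mgrid[uv[1]-3:uv[1]+4,uv[0]-4:uv[0]+5]
    q=[(k*xx).sum()/k.sum(),(k*yy).sum()/k.sum()];print("  hole",np.round(q,2),"->",onz(n,[q],z).round(1))
    print(g[uv[1]-6:uv[1]+7,uv[0]-9:uv[0]+10])
E
python3 m.py 13.9 26
```

```text
t 19.525 p [530.3 -70.8 105. ] tilt 37.4 az -5.5 roll 0.011 J [-0.26 -0.35  2.1   0.14  0.75  1.32]
scene pred [255 221] ellipse [256.13 221.96] [11.4 16.6] -> [[509.9 -66.6 138.9]]
  hole [256.  222.1] -> [[510.2 -67.3 138.9]]
[[ 67  72  71  71  72  73  70  70  73  68  69  69  69  63  76  49   5  10
   54]
 [ 59  67  70  74  73  69  67  66  69  77  86  84  74  69  70  55  32   2
   17]
 [ 96  66  73  62  66  94 122 141 142 146 149 142 148 151 138  88  22   0
    0]
 [ 95  60  58  92 131 148 148 148 154 150 150 150 152 151 154 145 143  85
    2]
 [127  74  83 139 154 149 148 151 151 152 156 157 155 151 157 159 158 160
   99]
 [128  82 127 154 152 148 149 152 148 145 135 133 150 149 150 153 150 156
  157]
 [117  85 124 151 144 145 146 130  95  92 100 100  98 137 150 154 152 152
  159]
 [112 109  94 137 147 151 151 120  79  79  92  89  75 114 146 153 156 153
  164]
 [ 91 120  94 134 152 154 153 143 102  73  82  83  99 139 157 154 153 154
  162]
 [ 83 124  89 136 152 156 150 149 149 150 159 145 146 152 156 152 152 161
  148]
 [ 41 113  90  95 145 154 148 152 155 154 154 156 153 153 154 
[... 663 characters left out ...]
 120 120 121 118 118 140 160 162 168 168 166
  150]
 [146 165 164 165 165 155 126 120 127 130 131 123 130 155 167 166 166 164
  150]
 [149 162 166 164 165 151 123 104 112 128 134 131 134 154 167 169 166 164
  134]
 [149 165 164 166 164 157 129  99  93 117 133 138 149 161 167 168 168 157
  121]
 [143 164 167 166 165 163 145 120 106 115 132 148 155 164 167 169 166 152
  112]
 [136 156 164 166 166 165 162 151 136 138 146 158 164 164 163 166 161 137
   92]
 [113 149 160 165 166 166 165 164 160 157 162 165 165 162 166 165 157 124
   79]
 [ 84 128 155 163 165 168 165 166 166 166 164 166 165 167 164 161 152 111
   67]
 [ 51 100 139 154 162 166 164 168 164 167 165 167 169 169 167 154 128  85
   50]]
```

Against the large ring, the medium's hole sits 3.9 mm further forward in hand. I'll aim for TCP (527.5, 1.3).

Emit:
jog_arm --rows '[{"x":-2.2,"y":-24,"z":-2,"twist":0,"grip":1},{"x":-2.2,"y":-24,"z":-2,"twist":0,"grip":1},{"x":-2.1,"y":-23.7,"z":-2,"twist":0,"grip":1},{"x":0,"y":0,"z":0,"twist":0,"grip":1},{"x":-6,"y":0,"z":8,"twist":0,"grip":1},{"x":-3,"y":0,"z":4,"twist":0,"grip":1},{"x":-3,"y":0,"z":4,"twist":0,"grip":1},{"x":0,"y":0,"z":0,"twist":0,"grip":1},{"x":0,"y":0,"z":0,"twist":0,"grip":1}]'

```text
clock: 20.75
eef_pos: [527.5, 1.2, 84.7]
ee_rot: [[0.792, -0.083, 0.605], [-0.059, -0.997, -0.059], [0.607, 0.011, -0.794]]
ft_force: [-0.4, 0.1, -2.3]
opening: 0.584
gripper_force: 62.8
```

Emit:
jog_arm --rows '[{"x":-2.4,"y":0,"z":3.2,"twist":0,"grip":1},{"x":0,"y":0,"z":0,"twist":0,"grip":1},{"x":-2.4,"y":0,"z":3.2,"twist":0,"grip":1},{"x":0,"y":0,"z":0,"twist":0,"grip":1}]'

```text
clock: 21.25
eef_pos: [527.2, 1.2, 75.9]
ee_rot: [[0.793, -0.082, 0.604], [-0.059, -0.997, -0.058], [0.606, 0.011, -0.795]]
ft_force: [0.3, -0.1, -1.5]
opening: 0.585
gripper_force: 62.8
```

Emit:
jog_arm --rows '[{"x":-4.8,"y":0,"z":6.4,"twist":0,"grip":1},{"x":-4.8,"y":0,"z":6.4,"twist":0,"grip":1},{"x":-3,"y":0,"z":4,"twist":0,"grip":1},{"x":0,"y":0,"z":0,"twist":0,"grip":1},{"x":-0.6,"y":0,"z":0.8,"twist":0,"grip":1},{"x":0,"y":0,"z":0,"twist":0,"grip":1}]'

```text
clock: 22.0
eef_pos: [527.7, 1.0, 54.7]
ee_rot: [[0.792, -0.082, 0.605], [-0.059, -0.997, -0.058], [0.607, 0.011, -0.794]]
ft_force: [-0.2, 0.1, -0.5]
opening: 0.586
gripper_force: 62.8
```

Emit:
jog_arm --rows '[{"x":-0.9,"y":0,"z":1.2,"twist":0,"grip":1},{"x":-0.6,"y":0,"z":0.8,"twist":0,"grip":1},{"x":-0.6,"y":0,"z":0.8,"twist":0,"grip":1},{"x":0,"y":0,"z":0,"twist":0,"grip":1}]'

```text
clock: 22.5
eef_pos: [527.8, 0.9, 51.1]
ee_rot: [[0.792, -0.082, 0.605], [-0.059, -0.997, -0.058], [0.607, 0.011, -0.794]]
ft_force: [-0.8, 0.9, -1.1]
opening: 0.587
gripper_force: 62.8
```

Emit:
jog_arm --rows '[{"x":-0.6,"y":0,"z":0.8,"twist":0,"grip":1},{"x":-0.6,"y":0,"z":0.8,"twist":0,"grip":1},{"x":0,"y":0,"z":0,"twist":0,"grip":1}]'

```text
clock: 22.88
eef_pos: [529.0, 0.8, 51.1]
ee_rot: [[0.79, -0.082, 0.608], [-0.059, -0.997, -0.059], [0.61, 0.011, -0.792]]
ft_force: [-4.0, -0.6, 7.0]
opening: 0.585
gripper_force: 63.7
```

The medium ring is home (underside at 65 mm). Now the small one.

Emit:
jog_arm --rows '[{"x":0,"y":0,"z":0,"twist":0,"grip":-0.4},{"x":0,"y":0,"z":0,"twist":0,"grip":-0.6},{"x":18,"y":0,"z":-24,"twist":0,"grip":-0.6},{"x":18,"y":0,"z":-24,"twist":0,"grip":-0.6},{"x":3,"y":50,"z":3,"twist":0,"grip":-0.6},{"x":3,"y":50,"z":3,"twist":0,"grip":-0.6},{"x":-33,"y":39,"z":10,"twist":0,"grip":-0.6},{"x":-33,"y":39,"z":10,"twist":0,"grip":-0.6},{"x":0,"y":0,"z":0,"twist":0,"grip":-0.6}]'

```text
clock: 24.0
eef_pos: [478.1, -175.5, 50.8]
ee_rot: [[0.795, -0.087, 0.601], [-0.065, -0.996, -0.059], [0.604, 0.008, -0.797]]
ft_force: [0.6, -0.2, 0.5]
opening: 0.802
gripper_force: 0.0
```

Run:
```python
from h import *
go((483,-174.5,20),(483,-174.5,-11))
im=robot.read_camera("scene")[:,:,::-1];g=cv2.cvtColor(im,cv2.COLOR_BGR2GRAY)
u,v=proj("scene",[460.8,-172.5,20])[0].round().astype(int);print(u,v);print(g[v-7:v+8,u-11:u+12])
```

```text
t 24.0 p [ 478.1 -175.5   50.8] tilt 37.1 az -5.7 roll 0.008 J [-0.6  -0.31  2.19  0.45  0.73  0.8 ]
(483, -174.5, 20) -> [-14.8  -1.7  27.4] n 31.0 rows 1.0
(483, -174.5, -11) -> [-18.7  -0.3  24.7] n 31.0 rows 1.0
216 258
[[ 74  67  77  76  75  73  72  74  78  72  76  69  70  67  66  71  62  62
   61  66  62  68  64]
 [ 72  76  73  71  76  76  74  67  72  69  64  59  61  60  93 135 144 142
  145 146 113  76  69]
 [ 72  72  73  69  75  73  73  69  61  56 120 147 146 141 143 148 151 149
  147 149 148 123  83]
 [ 70  73  78  77  73  65  60  77 105 136 153 156 159 151 143 140 143 143
  141 147 148 153 104]
 [ 75  71  75  72  65 128 146 146 146 150 149 152 149 150 149 145 144 146
  144 144 144 151 106]
 [ 72  72  72  75  57 127 153 151 153 155 160 162 157 152 147 143 147 138
  142 148 144 143 144]
 [ 76  70  71  60 118 152 151 154 149 111  96 102 103 118 146 149 144 146
  147 141 147 147 145]
 [ 76  72  58 117 151 149 149 154 118  76  79  85  92  76 128 149 149 153
  118 128 146 142 146]
 [ 73  65 118 138 145 152 153 157 116  71  73  84  85  90 135 154 153 154
  113 126 148 148 137]
 [ 66 123 152 133 132 148 152 152 146 131 104 105 111 132 155 152 160 130
   91 127 148 147 144]
 [ 64 132 158 133 110 142 155 152 153 149 147 147 151 155 158 164 151  94
   84 136 144 144 143]
 [ 69  80 137 148 104  84 138 161 156 155 151 154 150 160 155 121  89  72
   55 132 151 144 144]
 [ 73  63 129 158 108  74  93  97 118 145 151 157 139 111 101  84  75  69
   55 123 149 144 147]
 [ 68  65  75 141 127  85  85  92  93 105 107 104  95  92  86  82  76  61
   54 127 147 145 144]
 [ 66  59  60 126 126  86  87  91  95  94  91  92  87  85  89  85  74  59
  116 147 149 145 143]]
```

The hole is at (216,258.6), as predicted. Going down.

Emit:
jog_arm --rows '[{"x":-15,"y":-1.5,"z":27,"twist":0,"grip":-0.6},{"x":-9,"y":0,"z":12,"twist":0,"grip":-0.6},{"x":0,"y":0,"z":0,"twist":0,"grip":-0.6},{"x":0,"y":0,"z":0,"twist":0,"grip":-0.6}]'

```text
clock: 24.55
eef_pos: [486.4, -172.8, 9.6]
ee_rot: [[0.791, -0.081, 0.606], [-0.058, -0.997, -0.058], [0.609, 0.011, -0.793]]
ft_force: [0.2, 0.4, 0.5]
opening: 0.8
gripper_force: 0.0
```

Emit:
jog_arm --rows '[{"x":-9,"y":1.5,"z":8,"twist":0,"grip":-0.6},{"x":-6,"y":0,"z":6,"twist":0,"grip":-0.6},{"x":0,"y":0,"z":0,"twist":0,"grip":-0.6}]'

```text
clock: 24.92
eef_pos: [481.7, -174.3, -12.2]
ee_rot: [[0.793, -0.082, 0.604], [-0.059, -0.997, -0.058], [0.607, 0.01, -0.795]]
ft_force: [-0.3, -0.2, 0.5]
opening: 0.799
gripper_force: 0.0
```

Emit:
jog_arm --rows '[{"x":0.6,"y":0,"z":0,"twist":0,"grip":-0.2},{"x":0,"y":0,"z":0,"twist":0,"grip":0.2},{"x":0,"y":0,"z":0,"twist":0,"grip":0.6},{"x":0,"y":0,"z":0,"twist":0,"grip":1},{"x":0,"y":0,"z":0,"twist":0,"grip":1},{"x":0,"y":0,"z":0,"twist":0,"grip":1}]'

```text
clock: 25.68
eef_pos: [483.1, -175.1, -10.5]
ee_rot: [[0.791, -0.083, 0.606], [-0.059, -0.997, -0.059], [0.609, 0.011, -0.793]]
ft_force: [-1.8, 2.2, 6.2]
opening: 0.464
gripper_force: 60.8
```

The fingertips graze the table slightly, so I'll regrip 2.5 mm higher. That way the ring itself, not the fingers, meets the stack.

Emit:
jog_arm --rows '[{"x":0,"y":0,"z":0,"twist":0,"grip":-0.3},{"x":1.5,"y":0,"z":-2,"twist":0,"grip":-0.3},{"x":0,"y":0,"z":0,"twist":0,"grip":0.2},{"x":0,"y":0,"z":0,"twist":0,"grip":1},{"x":0,"y":0,"z":0,"twist":0,"grip":1}]'

```text
clock: 26.3
eef_pos: [482.6, -174.8, -8.6]
ee_rot: [[0.792, -0.083, 0.605], [-0.059, -0.997, -0.059], [0.608, 0.011, -0.794]]
ft_force: [-2.6, 0.5, 5.5]
opening: 0.46
gripper_force: 60.8
```

Emit:
jog_arm --rows '[{"x":9,"y":0,"z":-12,"twist":0,"grip":1},{"x":27,"y":0,"z":-36,"twist":0,"grip":1},{"x":22,"y":-35,"z":-9,"twist":0,"grip":1},{"x":22,"y":-35,"z":-9,"twist":0,"grip":1},{"x":22,"y":-35,"z":-9,"twist":0,"grip":1},{"x":0,"y":0,"z":0,"twist":0,"grip":1},{"x":0,"y":0,"z":0,"twist":0,"grip":1}]'

```text
clock: 27.18
eef_pos: [525.7, -71.5, 109.9]
ee_rot: [[0.794, -0.082, 0.603], [-0.059, -0.997, -0.058], [0.605, 0.01, -0.796]]
ft_force: [-1.0, -0.5, -1.2]
opening: 0.459
gripper_force: 60.6
```

```bash
python3 m.py 9 21
```

```text
t 27.175 p [525.7 -71.5 109.9] tilt 37.3 az -5.5 roll 0.01 J [-0.26 -0.37  2.1   0.14  0.77  1.32]
scene pred [254 221] ellipse [255.28 221.46] [ 9.  13.3] -> [[506.7 -67.4 138.9]]
  hole [254.35 221.41] -> [[505.2 -69.5 138.9]]
[[ 84 121  90  71  74  77  75  69  76  72  69  68  77  51  27   6   1  74
  122]
 [ 66 121  97  70  68  70  71  68  67  62  69  66  69  72  35   1   0  61
  121]
 [ 42 113 124  68  61  67  75  90  97 120 128 122 118  98  44   7   0  20
  115]
 [ 21  89 126  80  53  91 135 147 148 155 145 148 147 144 148 107  35   0
   98]
 [ 24  89 128  92 123 148 151 156 156 158 157 160 162 150 152 151 101  29
   61]
 [ 14  44 115  93 100 143 156 149 121 100 102 108 119 144 152 153 154 100
   50]
 [ 24  36 106 120  90 134 152 115  80  77  90  94  88 122 148 148 154 126
   51]
 [ 22  25  89 118  85 131 162 114  74  71  83  84  70 133 153 151 158 120
   47]
 [ 22  20  64 117  88 126 154 151 129 115 106 110 135 154 152 157 159 112
   61]
 [ 21  22  37 114 115  94 137 156 151 151 147 151 153 157 154 155 134  84
  120]
 [  2  22  22  88 122  97 138 159 157 159 154 154 160 156 151
[... 662 characters left out ...]
 127 127 128 127 122 120 150 165 167 156 107
   83]
 [ 86  92 135 155 162 158 135 131 132 134 133 131 122 148 163 165 153 111
   85]
 [ 71  90 138 159 162 158 139 129 134 136 134 129 128 151 161 162 152 106
   85]
 [ 55  84 134 154 164 158 148 134 132 134 133 129 138 156 163 157 135  90
   76]
 [ 34  68 119 149 158 162 160 146 139 140 141 144 153 162 165 159 119  75
   62]
 [ 28  51  96 141 156 161 163 159 154 151 152 158 163 164 168 153 111  64
   47]
 [ 31  38  73 117 148 161 166 162 166 162 159 162 165 166 157 136  98  54
   26]
 [ 23  26  48  93 127 147 156 166 163 164 167 162 162 155 138 111  77  48
   24]
 [ 22  22  49  86 108 118 133 149 157 158 157 156 144 127 107  76  53  33
   25]]
```

Emit:
jog_arm --rows '[{"x":-1.1,"y":-24.2,"z":-1.2,"twist":0,"grip":1},{"x":-1.1,"y":-24.2,"z":-1.2,"twist":0,"grip":1},{"x":-1.1,"y":-24.2,"z":-1.1,"twist":0,"grip":1},{"x":0,"y":0,"z":0,"twist":0,"grip":1},{"x":-6,"y":0,"z":8,"twist":0,"grip":1},{"x":-3,"y":0,"z":4,"twist":0,"grip":1},{"x":-2,"y":0,"z":3,"twist":0,"grip":1},{"x":0,"y":0,"z":0,"twist":0,"grip":1},{"x":0,"y":0,"z":0,"twist":0,"grip":1}]'

```text
clock: 28.4
eef_pos: [528.2, 0.8, 92.9]
ee_rot: [[0.792, -0.083, 0.605], [-0.059, -0.997, -0.059], [0.607, 0.011, -0.794]]
ft_force: [0.1, -0.0, -0.1]
opening: 0.462
gripper_force: 60.7
```

Emit:
jog_arm --rows '[{"x":-2.8,"y":0,"z":1.6,"twist":0,"grip":1},{"x":-1.8,"y":0,"z":2.4,"twist":0,"grip":1},{"x":0,"y":0,"z":0,"twist":0,"grip":1},{"x":0,"y":0,"z":0,"twist":0,"grip":1}]'

```text
clock: 28.9
eef_pos: [526.8, 1.0, 86.7]
ee_rot: [[0.792, -0.082, 0.604], [-0.059, -0.997, -0.058], [0.607, 0.011, -0.794]]
ft_force: [0.4, 0.1, -0.5]
opening: 0.46
gripper_force: 60.7
```

Emit:
jog_arm --rows '[{"x":-1.8,"y":0,"z":2.4,"twist":0,"grip":1},{"x":-1.8,"y":0,"z":2.4,"twist":0,"grip":1},{"x":0,"y":0,"z":0,"twist":0,"grip":1},{"x":-0.6,"y":0,"z":0.8,"twist":0,"grip":1},{"x":0,"y":0,"z":0,"twist":0,"grip":1}]'

```text
clock: 29.52
eef_pos: [526.8, 0.9, 79.6]
ee_rot: [[0.792, -0.082, 0.604], [-0.059, -0.997, -0.058], [0.607, 0.011, -0.795]]
ft_force: [-0.2, -0.9, -0.3]
opening: 0.46
gripper_force: 60.7
```

Emit:
jog_arm --rows '[{"x":-0.9,"y":0,"z":1.2,"twist":0,"grip":1},{"x":-0.6,"y":0,"z":0.8,"twist":0,"grip":1},{"x":0,"y":0,"z":0,"twist":0,"grip":1}]'

```text
clock: 29.9
eef_pos: [526.8, 0.9, 77.0]
ee_rot: [[0.793, -0.082, 0.604], [-0.059, -0.997, -0.058], [0.607, 0.011, -0.795]]
ft_force: [0.2, -0.3, -1.0]
opening: 0.461
gripper_force: 60.7
```

Emit:
jog_arm --rows '[{"x":-0.6,"y":0,"z":0.8,"twist":0,"grip":1},{"x":-0.6,"y":0,"z":0.8,"twist":0,"grip":1},{"x":0,"y":0,"z":0,"twist":0,"grip":1}]'

```text
clock: 30.28
eef_pos: [527.7, 0.8, 76.4]
ee_rot: [[0.791, -0.082, 0.606], [-0.059, -0.997, -0.059], [0.609, 0.011, -0.793]]
ft_force: [-1.1, -0.1, 4.7]
opening: 0.462
gripper_force: 61.1
```

Emit:
jog_arm --rows '[{"x":-0.6,"y":0,"z":0.8,"twist":0,"grip":1},{"x":0,"y":0,"z":0,"twist":0,"grip":1}]'

```text
clock: 30.52
eef_pos: [528.3, 0.7, 76.5]
ee_rot: [[0.79, -0.082, 0.608], [-0.059, -0.997, -0.059], [0.611, 0.011, -0.792]]
ft_force: [-5.9, -0.4, 10.4]
opening: 0.46
gripper_force: 62.0
```

All three rings are home. Releasing, backing out to the open side, then over to the lever with fingers shut.

Emit:
jog_arm --rows '[{"x":0,"y":0,"z":0,"twist":0,"grip":-0.2},{"x":0,"y":0,"z":0,"twist":0,"grip":-0.4},{"x":24,"y":0,"z":-32,"twist":0,"grip":-0.4},{"x":0,"y":0,"z":0,"twist":0,"grip":-0.4},{"x":-34,"y":3.5,"z":-26,"twist":0,"grip":0},{"x":-7.3,"y":-46.6,"z":-6.2,"twist":0,"grip":1},{"x":-7.3,"y":-46.6,"z":-6.2,"twist":0,"grip":1},{"x":0,"y":0,"z":0,"twist":0,"grip":1}]'

```text
clock: 31.52
eef_pos: [471.2, 99.0, 113.2]
ee_rot: [[0.794, -0.076, 0.604], [-0.054, -0.997, -0.055], [0.606, 0.011, -0.795]]
ft_force: [-0.3, -0.3, -0.4]
opening: 0.002
gripper_force: 0.0
```

Run:
```python
from h import *
T=np.load("T.npz");W=lambda x,y,z:tuple(np.r_[T["R"]@[x,y]+T["t"],z].round(1))
print("hinge",W(0,240,58))
go((462,190,117),(446,242,112))
# lever grip: initial pictures; predicted pixels for angles
for a in(0,.1,.2,.3): 
    P=W(-85*np.sin(.7-a),240,58+85*np.cos(.7-a));print(a,P,proj("scene",P).round(1),proj("top",P).round(1))
for n in("scene","top"):
    im=robot.read_camera(n)[:,:,::-1];cv2.imwrite(f"pics/{n}5.png",im)
    g=cv2.cvtColor(cv2.imread(f"pics/{n}0.png"),cv2.COLOR_BGR2GRAY)
    x0,x1,y0,y1=(325,360,175,215) if n=="scene" else (165,195,205,240)
    m=(g[y0:y1,x0:x1]<40).astype(np.uint8);nb,l,st,c=cv2.connectedComponentsWithStats(m)
    print(n,[(s[4],(q+[x0,y0]).round(1)) for s,q in zip(st[1:],c[1:]) if s[4]>4])
```

```text
hinge (np.float64(525.5), np.float64(243.4), np.float64(58.0))
t 31.525 p [471.2  99.  113.2] tilt 37.3 az -5.2 roll 0.011 J [ 0.26 -0.51  2.19 -0.28  0.86  2.02]
(462, 190, 117) -> [ -9.9 -90.  -13.6] n 92.0 rows 2.0
(446, 242, 112) -> [-18.5 -50.7  -8.5] n 55.0 rows 1.0
0 (np.float64(470.9), np.float64(247.8), np.float64(123.0)) [[334.6 186.8]] [[179.3 230.4]]
0.1 (np.float64(477.7), np.float64(247.2), np.float64(128.2)) [[336.  186.4]] [[179.2 227.6]]
0.2 (np.float64(484.9), np.float64(246.7), np.float64(132.6)) [[337.6 186.4]] [[179.2 224.6]]
0.3 (np.float64(492.5), np.float64(246.0), np.float64(136.3)) [[339.1 186.6]] [[179.2 221.5]]
scene [(np.int32(11), array([339.7, 185.9])), (np.int32(7), array([340., 213.]))]
top [(np.int32(46), array([179.2, 227.7]))]
```

Emit:
jog_arm --rows '[{"x":-5.9,"y":-42,"z":-5,"twist":0,"grip":1},{"x":-5.9,"y":-42,"z":-5,"twist":0,"grip":1},{"x":-5.9,"y":-30,"z":-4.3,"twist":0,"grip":1},{"x":-5.9,"y":-30,"z":-4.3,"twist":0,"grip":1},{"x":0,"y":0,"z":0,"twist":0,"grip":1},{"x":0,"y":0,"z":0,"twist":0,"grip":1}]'

```text
clock: 32.38
eef_pos: [454.5, 240.3, 112.5]
ee_rot: [[0.793, -0.084, 0.603], [-0.06, -0.996, -0.06], [0.606, 0.012, -0.795]]
ft_force: [-0.2, 0.9, 0.4]
opening: 0.001
gripper_force: 0.0
```

Run:
```python
from h import *
go((452,245,112),(505,241,112),(520,240,112))
ims=[]
for n in("scene","top"):
    im=robot.read_camera(n)[:,:,::-1]
    u,v=proj(n,[485,235,110])[0].astype(int);print(n,u-35,v-35)
    ims.append(cv2.resize(im[v-35:v+35,u-35:u+35],None,fx=5.7,fy=5.7,interpolation=cv2.INTER_CUBIC))
    p=robot.get_obs()["eef_pos"];print("TCP",(proj(n,p)[0]-[u-35,v-35])*5.7,"corner",(proj(n,p+[-5.8,1.4,25.8])[0]-[u-35,v-35])*5.7)
cv2.imwrite("pics/g6.png",np.hstack(ims))
```

```text
t 32.375 p [454.5 240.3 112.5] tilt 37.3 az -5.7 roll 0.012 J [ 0.66 -0.27  2.03 -0.54  0.96  2.53]
(452, 245, 112) -> [-2.6 -4.5 -1.4] n 5.0 rows 1.0
(505, 241, 112) -> [42.3 -0.5 32.2] n 53.0 rows 1.0
(520, 240, 112) -> [12.  -0.3  9.1] n 15.0 rows 1.0
scene 298 158
TCP [177.44045441 169.81694709] corner [176.82776961 125.02886331]
top 150 190
TCP [186.82565293 268.60075114] corner [171.21191664 276.62775604]
```

View pics/g6.png

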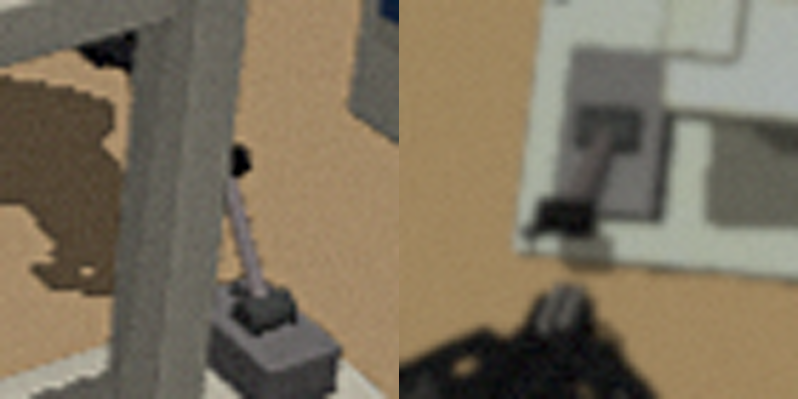

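The picture shows the lever's black grip at (166,217) in the top half, with the shut fingertips at (166,288) directly behind it and a gap of about 20 mm. Pushing along the tester's +x.

Emit:
jog_arm --rows '[{"x":12,"y":0,"z":9.1,"twist":0,"grip":1},{"x":12,"y":0,"z":9.1,"twist":0,"grip":1},{"x":8,"y":0,"z":6,"twist":0,"grip":1},{"x":8,"y":0,"z":6,"twist":0,"grip":1},{"x":6.4,"y":0,"z":4.8,"twist":0,"grip":1},{"x":0,"y":0,"z":0,"twist":0,"grip":1},{"x":0,"y":0,"z":0,"twist":0,"grip":1}]'

```text
clock: 33.35
eef_pos: [521.8, 236.9, 130.5]
ee_rot: [[0.775, -0.085, 0.627], [-0.063, -0.996, -0.056], [0.629, 0.004, -0.777]]
ft_force: [-10.8, -20.3, 51.4]
opening: 0.001
gripper_force: 23.0
```

```bash
cat > l.py <<'E'
from h import *
go()
T=np.load("T.npz");W=lambda x,y,z:np.r_[T["R"]@[x,y]+T["t"],z]
for a in(.1,.5,.6,.7,.8):
    P=W(-85*np.sin(.7-a),240,58+85*np.cos(.7-a));print(a,proj("scene",P).round(1),proj("top",P).round(1))
g=cv2.cvtColor(robot.read_camera("top"),cv2.COLOR_RGB2GRAY);print("top rows 200-232 cols 170-190");print(g[200:232,170:190])
g=cv2.cvtColor(robot.read_camera("scene"),cv2.COLOR_RGB2GRAY);print("scene rows 178-212 cols 333-356");print(g[178:212,333:356])
E
python3 l.py
```

```text
t 33.35 p [521.8 236.9 130.5] tilt 39.0 az -5.1 roll 0.004 J [ 0.56 -0.15  1.9  -0.51  0.89  2.44]
0.1 [[336.  186.4]] [[179.2 227.6]]
0.5 [[342.4 187.8]] [[179.6 215. ]]
0.6 [[344.1 188.8]] [[179.9 211.7]]
0.7 [[345.7 190. ]] [[180.2 208.4]]
0.8 [[347.4 191.5]] [[180.7 205.2]]
top rows 200-232 cols 170-190
[[138 139 139 140 159 172 174 172 169 154 122 102  98 102 102 103 106 107
  107 106]
 [134 135 133 142 163 173 174 171 167 150 119 105 102 103 104 102 105 105
  107 103]
 [136 138 134 139 164 172 170 173 167 144 114 100 104 101 104 105 104 106
  105 106]
 [138 139 135 140 164 171 172 173 161 136 111 105 105 105 106 104 105 103
  102 104]
 [139 137 136 139 164 171 174 171 158 128 110 103 105 105 103 104 104 102
  103 103]
 [137 138 137 146 166 172 173 167 154 123 104 104 105 102 105 103 103 104
  104 106]
 [135 136 142 152 168 172 169 170 156 120 108 103 106 106 105 103 103 105
  103 105]
 [137 138 146 156 169 173 173 172 156 120 102 100  97  97  99 100 102  97
   98 100]
 [140 136 145 160 168 163 162 162 151 119  96  84  72  77  78  83  80  79
   87  87]
 [134 134 138 160 157 138 
[... 4560 characters left out ...]
140 141 142 140 139]
 [103 105 111  82  84  88 135 158 114  65  68  84  85 135 145 140 142 140
  141 140 138 143 143]
 [109 103  93  86  65  62  73  82  66  63  82  86  90 137 148 145 144 139
  137 141 142 137 143]
 [ 98 101  96  64  63  68  48  52  53  55  80  90  79  85 132 146 143 141
  145 144 142 144 144]
 [101 103  87  53  52  55  57  56  56  52  73  96  78  59  83 120 139 143
  141 139 144 145 143]
 [104 105  81  50  47  49  55  58  53  44  75  94  81  58  63  74 132 146
  143 142 143 142 141]
 [100 101  92 104 110  73  43  52  55  56  76  89  69  64  65  56  97 138
  149 141 140 141 138]
 [101 108  93 106 116  86  44  38  61  71  64  68  69  67  61  56  58 131
  145 144 142 138 143]]
```

The fingers rode up onto the grip and are pressing down, so I'll lift straight off and look.

Emit:
jog_arm --rows '[{"x":9,"y":0,"z":-12,"twist":0,"grip":1},{"x":9,"y":0,"z":-12,"twist":0,"grip":1},{"x":0,"y":0,"z":0,"twist":0,"grip":1}]'

```text
clock: 33.83
eef_pos: [512.4, 237.4, 144.2]
ee_rot: [[0.792, -0.083, 0.605], [-0.06, -0.997, -0.058], [0.608, 0.01, -0.794]]
ft_force: [0.6, 0.1, -0.6]
opening: 0.004
gripper_force: 0.0
```

Emit:
jog_arm --rows '[{"x":-40,"y":0,"z":-31,"twist":0,"grip":1},{"x":-8,"y":0,"z":-6,"twist":0,"grip":1},{"x":0,"y":0,"z":0,"twist":0,"grip":1}]'

```text
clock: 34.2
eef_pos: [451.2, 242.6, 143.2]
ee_rot: [[0.793, -0.081, 0.604], [-0.058, -0.997, -0.058], [0.607, 0.011, -0.795]]
ft_force: [0.5, -0.4, -0.4]
opening: -0.001
gripper_force: 0.0
```

```bash
sed -i 's/print("top rows.*/print(g[203:222,170:190])/; s/print("scene rows.*/print(g[183:212:2,333:354])/' l.py; python3 l.py
```

```text
t 34.2 p [451.2 242.6 143.2] tilt 37.4 az -5.5 roll 0.011 J [ 0.67 -0.32  1.99 -0.51  1.02  2.49]
0.1 [[336.  186.4]] [[179.2 227.6]]
0.5 [[342.4 187.8]] [[179.6 215. ]]
0.6 [[344.1 188.8]] [[179.9 211.7]]
0.7 [[345.7 190. ]] [[180.2 208.4]]
0.8 [[347.4 191.5]] [[180.7 205.2]]
[[137 132 136 139 163 170 172 169 160 136 113 102 102 100 102 103 103 102
  105 105]
 [133 136 134 140 163 170 175 169 157 129 107 102 105 103 102 101 105 106
  104 104]
 [139 134 138 147 166 170 172 170 155 120 102 103 104 104 103 100 102 106
  101 102]
 [134 136 138 150 166 170 172 169 153 120 105 102 105 103 106 105 101 101
  106 104]
 [135 134 141 158 170 174 171 169 153 123 105  96  96 100 101 100  99  99
  102 100]
 [138 138 144 157 166 164 162 162 148 114  96  86  73  80  80  76  81  79
   84  90]
 [134 135 140 161 156 138 133 139 126 102  87  74  55  54  57  60  62  64
   64  65]
 [133 131 137 154 133  94  82  90  86  67  61  50  38  37  47  50  54  57
   55  55]
 [136 136 135 148 109  57  35  37  39  34  31  23  25  20  29  42  52  56
   57  56]
 [135 134 137 142  95  35  21  23  24  18  19  21  23  19
[... 1429 characters left out ...]
4 104 136 144 142 142 148 111  70  79  86 130 148 143 139 140
  142 135 137]
 [100 101 101  94 129 144 139 144 151 111  80  88  88 131 141 138 139 143
  141 137 142]
 [ 99 104  95 111 137 143 140 145 146 110  81  84  86 133 147 142 137 140
  139 138 141]
 [104 101 101 110 139 144 142 141 151 115  76  89  88 127 144 138 140 140
  136 143 141]
 [102 102  99 137 146 144 146 146 151 100  71  90  89 133 147 140 143 140
  142 145 138]
 [103 100 103  99 121 131 106 107 112  92  83  89  89 139 153 145 148 145
  140 139 139]
 [103 101  90 100 111  80  66  66  58  43  75  96  76  68  56  67 136 148
  146 139 140]
 [101 106  96  99 106  86  41  40  64  61  68  70  69  69  60  61  57 131
  143 143 141]]
```

Both views put the lever at about 0.55 rad. It needs 12 mm more at the tip, this time with the fingertip at the grip's mid-height.

Emit:
jog_arm --rows '[{"x":-15.8,"y":0,"z":20.7,"twist":0,"grip":1},{"x":16,"y":0,"z":12.2,"twist":0,"grip":1},{"x":16,"y":0,"z":12.2,"twist":0,"grip":1},{"x":8,"y":0,"z":6.1,"twist":0,"grip":1},{"x":6,"y":0,"z":4.6,"twist":0,"grip":1},{"x":6,"y":0,"z":4.6,"twist":0,"grip":1},{"x":0,"y":0,"z":0,"twist":0,"grip":1},{"x":0,"y":0,"z":0,"twist":0,"grip":1}]'

```text
clock: 35.3
eef_pos: [516.4, 236.7, 117.7]
ee_rot: [[0.792, -0.082, 0.604], [-0.059, -0.997, -0.058], [0.607, 0.011, -0.795]]
ft_force: [-0.1, 1.2, -1.2]
opening: -0.003
gripper_force: 0.0
```

```bash
sed -i '/^for a/,/^    P/d' l.py; sed -i 's/g\[203:222,170:190\]/g[200:222,176:182].T/; s/g\[183:212:2,333:354\]/g[183:208:2,338:354]/' l.py; python3 l.py
```

```text
t 35.3 p [516.4 236.7 117.7] tilt 37.4 az -5.5 roll 0.011 J [ 0.56 -0.14  1.9  -0.49  0.9   2.43]
[[172 172 171 170 172 171 159 119  64  30  26  13  24  64 125 159 157 128
   92  65  57  58]
 [174 174 171 173 170 169 158 122  64  26  16  13  21  54 104 138 131 100
   72  70  74  75]
 [170 170 163 162 157 155 145 111  58  23  20  19   9  38  72 100 101  86
   75  79  70  61]
 [153 152 144 135 128 121 113  84  45  20  14  23  14  24  48  77  84  78
   70  62  55  57]
 [120 119 112 111 109 107  98  79  45  23  23  17  18  18  38  64  68  65
   58  63  69  68]
 [105 102 103 104 105 104  98  84  54  25  19  20  15  18  26  45  55  62
   69  74  73  72]]
[[ 99 120  65 111  95  53 129 146 141 140 143 141 141 144 142 143]
 [ 73 102  90  66 115  76 127 163 137 107  83 108 146 144 141 141]
 [ 71  67 126  81  51  58  40  17   4  15   2   7  73 139 143 143]
 [ 96 101  83  30   0  15  16   7  16  21   1   0  54 132 143 140]
 [139 142 150  89   3   0   9   1   2  58  90 132 139 146 141 141]
 [137 145 142 146 143 127  84  69  68 133 152 143 140 142 140 141]
 [143 142 141 140 149 116  70  66  79 131 145 144 140 138 138 139]
 [146 141 140 142 147 113  79  64  79 135 145 139 143 141 142 137]
 [146 141 144 143 155 105  64  75  94 134 144 141 140 142 140 139]
 [144 142 143 143 151 107  75  82  87 134 145 137 139 143 142 145]
 [144 145 140 146 151  97  72  77 108 140 142 139 138 142 138 137]
 [138 157 115  86  90  66  80  78 104 132 144 141 138 140 140 143]
 [ 56  53  49  52  82  79  83  78 127 154 147 145 136 138 140 139]]
```

The lever is at about 0.635 rad with a clean contact. Another 5.5 mm.

Emit:
jog_arm --rows '[{"x":2.2,"y":0,"z":1.7,"twist":0,"grip":1},{"x":2.2,"y":0,"z":1.6,"twist":0,"grip":1},{"x":0,"y":0,"z":0,"twist":0,"grip":1},{"x":0,"y":0,"z":0,"twist":0,"grip":1}]'

```text
clock: 35.9
eef_pos: [522.1, 236.1, 117.6]
ee_rot: [[0.793, -0.083, 0.604], [-0.059, -0.997, -0.059], [0.607, 0.011, -0.795]]
ft_force: [0.7, 0.0, 0.5]
opening: 0.0
gripper_force: 0.0
```

```bash
python3 l.py
```

```text
t 35.9 p [522.1 236.1 117.6] tilt 37.4 az -5.5 roll 0.011 J [ 0.55 -0.13  1.89 -0.49  0.9   2.42]
[[172 168 173 171 158 125  70  30  26  22  17  66 129 155 153 128  95  66
   61  59  40  29]
 [173 170 173 169 162 122  64  25  23  18  24  51 107 134 122  94  64  72
   82  79  60  35]
 [171 167 166 162 150 115  60  18  19  15  15  40  76  98  94  76  77  80
   81  71  59  37]
 [153 154 144 135 124  96  58  24   8  24  18  21  48  74  83  73  77  66
   63  62  47  31]
 [119 117 112 108 104  85  53  27  18  23  19  16  36  66  75  67  63  63
   71  68  51  31]
 [102 103 103 104 102  83  59  28  26   9  16  17  30  49  57  64  69  75
   77  62  45  28]]
[[ 83  95 115  71 115  88  80 130 141 144 144 142 141 142 136 140]
 [ 60  39 118  88  74  90  44 122 153 151 151 152 148 148 139 137]
 [ 70  16  83 121  77  68  83  70  64  42  10  18  36 131 151 145]
 [ 59  49  65  63  34   6  13  18  11   9  18   2   5  62 126 145]
 [133 141 140 124  55   0   1   2  13   2   3   0  38 128 143 145]
 [140 142 144 146 148 116  71  47  61  70 127 152 148 147 141 136]
 [141 141 139 142 141 151 102  66  71  66 130 142 142 142 144 142]
 [142 140 144 141 140 150  96  63  63 110 142 144 140 141 140 138]
 [143 142 137 141 142 131  81  62  66 102 140 140 138 142 140 142]
 [139 146 142 142 145 130  80  66  62 123 150 140 143 141 141 141]
 [143 140 144 143 147 117  75  68  71 134 145 146 142 141 139 142]
 [158 151 150 153 141  94  70  70  87 135 148 140 137 141 138 140]
 [ 60  55  63  49  65  63  73  79 108 149 147 145 145 144 138 144]]
```

The lever reads about 0.69–0.70 rad, upright. Backing away, then checking the stack and the bystanders.

Emit:
jog_arm --rows '[{"x":-16,"y":0,"z":-12.2,"twist":0,"grip":1},{"x":-40,"y":0,"z":-30,"twist":0,"grip":1},{"x":10,"y":0,"z":-50,"twist":0,"grip":1},{"x":10,"y":0,"z":-40,"twist":0,"grip":1},{"x":0,"y":0,"z":0,"twist":0,"grip":1},{"x":0,"y":0,"z":0,"twist":0,"grip":1}]'

```text
clock: 36.75
eef_pos: [413.5, 245.9, 200.2]
ee_rot: [[0.793, -0.082, 0.604], [-0.059, -0.997, -0.059], [0.607, 0.011, -0.795]]
ft_force: [0.4, -0.8, -0.7]
opening: -0.001
gripper_force: 0.0
```

```bash
python3 l.py
python3 - <<'E'
from h import *
for n in("scene","top"):
    a=cv2.imread(f"pics/{n}0.png");b=robot.read_camera(n)[:,:,::-1].copy();cv2.imwrite(f"pics/{n}F.png",b)
    d=(cv2.absdiff(a,b).max(2)>45).astype(np.uint8)
    nb,l,st,c=cv2.connectedComponentsWithStats(d)
    print(n,[(s[:5].tolist()) for s in st[1:] if s[4]>12])
g=cv2.cvtColor(cv2.imread("pics/sceneF.png"),cv2.COLOR_BGR2GRAY);print(g[217:246,264:291])
T=np.load("T.npz");W=lambda x,y,z:np.r_[T["R"]@[x,y]+T["t"],z]
for z in(45,65,85,105):print(z,proj("scene",W(0,0,z)).round(1)+[1.2,0])
E
```

```text
t 36.75 p [413.5 245.9 200.2] tilt 37.4 az -5.6 roll 0.011 J [ 0.75 -0.44  1.97 -0.51  1.19  2.48]
[[169 172 170 169 162 126  70  23  24  26  21  64 128 159 168 172 168 164
  159 161 159 157]
 [170 170 171 171 161 119  66  23  20  19  24  52 107 140 154 152 150 136
  132 133 131 122]
 [170 168 163 159 151 116  62  24  24  16   7  36  78 101 107 106 102  95
   99 109 109 108]
 [154 153 140 133 122  97  56  21  21  17  17  26  49  60  67  66  66  75
   89 104 105 108]
 [118 114 112 110 102  86  53  28  12  24  18  18  28  39  45  51  54  66
   93 101 107 109]
 [105 101 101 103  99  85  56  28  19  21  14  15  19  29  34  38  51  67
   89 106 108 109]]
[[101 134 146 140 145 142 140 138 138 142 139 142 141 142 144 146]
 [112 138 140 142 147 144 144 140 146 152 150 149 150 144 139 142]
 [129 145 138 144 154 119  95  86  60  35  25  10  29 132 149 142]
 [133 144 148 118  47   0  10  21  22   6  18  15   6  57 132 143]
 [134 144 145 122  53   0   2  11   3  10   8   0  44 126 141 143]
 [135 143 145 143 143 118  64  42  60  76 126 148 147 146 138 144]
 [143 142 143 139 141 150 106  67  73  6
[... 4261 characters left out ...]
50 144 143 142 118
   97  95  83  77  62  84  95  93  87]
 [179 180 182 138  92  74  83  85  88  89 101 104  98 100  99  98 102  95
   83  80  74  75  76  80  95  93  90]
 [179 176 187 185 123  75  82  91  84  90  88  86  84  85  88  86  86  83
   89  83  76  73  85  89  93  94  88]
 [180 176 184 140  96  80  84  89  87  85  94  88  88  88  89  90  89  87
   84  79  81  89  91  91  82  92  83]
 [178 182 184 130  84  89  86  80  94  91  89  82  87  86  88  87  92  90
   78  72  80  92  88  87  84  73 148]
 [176 180 184 128  82  86  93  81  69  69  76  78  86  91  87  83  69  60
   62  78  86  91  85  81 145 168 173]]
45 [[277.2 238.8]]
65 [[277.3 233.5]]
85 [[277.5 228.1]]
105 [[277.6 222.6]]
```

The differences from the first pictures are the three rings, the lever, the stack, and the arm with its shadow; no bystander shows a change. The stack is complete and level, and the lever stays upright. Handing in.

```bash
python3 -c "
from plant import robot
print(robot.sign_off())"
```

```text
the job is handed in; nothing more can be done
None
```

The job is handed in at about 37 s: all three rings are home on the spindle in the asked order and the lever stands at about 0.70 rad, with no bystander visibly moved; the first lever push briefly rode onto the grip at about 51 N before I lifted off and redid it.

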